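Pin the cast figure bases in the curing box and start the cure

ROBOT

A 7-joint arm with a two-finger parallel gripper is mounted at the origin on the work surface. World frame = base frame: x ahead of the robot, y to its left, z up, the work surface at z = 0. Lengths are in m, angles in rad, forces in N, time in s.
With the tool pointing down it reaches from about 0.425 to 0.925 m from the base axis. Payload 6.8 kg.
Tool frame: the origin (TCP) lies at the very end of the fingers, on their centre line; the grasp point (between the pads) lies 19 mm behind it (grip_point_offset is the distance from the TCP to the grasp point, in m); z points along the fingers, y is the line along which they close (so a half turn about z gives the same grasp; the last joint's range is limited). The gripper opens to 85 mm and grips with 20 to 120 N. Pads are 22 mm wide; open, the fingers measure 114 mm over their backs; the gripper's body (76 mm by 85 mm) begins 54 mm behind the grasp point. The pads swing forward as they close: fully open they stand 13 mm farther back than shut.
Start: joints at [1.178, 0.477, 0.022, 1.555, -0.011, 1.109, -0.083], TCP at [0.19, -0.648, 0.194] pointing down, gripper open.
Joint ranges: [-2.96, 2.96], [-0.34, 2.1], [-1.41, 1.46], [0.24, 2.44], [-1.37, 4.51], [0.17, 1.92], [-2.96, 2.96]. Speed limits (rad/s): [2.39, 2.39, 3.14, 3.14, 3.14, 3.14, 3.14].

INTERFACE

Orientations are given as a unit quaternion [w, x, y, z].
In Python, from station import * gives the robot as it stands.
- The arm moves only by the tool carry_out, never from a script. Its argument "rows" is text: rows parted by semicolons, each of 4 numbers parted by spaces: the shift along the world's x, y, z in mm, then the turn about the world's z in degrees. In form: dx dy dz yaw; .... A call has 1 to 10 rows; each row shifts and turns the commanded pose from where the row before left it; what a row does not reach is not made up. A row lasts 1/8 s, in which the tool goes at most 62.5 mm and 10.7 degrees, less where a joint would pass 70% of its speed; a pose out of reach is approached as far as the arm can. A call is refused whole if a number of a shift passes 62.5 or a number of a turn 10.7, either way. A call with a gripper value outside its range is refused whole. "claw" is the finger opening in mm, from 0 to 85.4, set as the call begins (left out, the last holds). The fingers move at their own pace and stop on an object; "force" is the grip in N (left out, the last holds). Time passes only in rows, so rows that do not move let the fingers close. It gives the time, the measured TCP pose, the force, the opening and the grip force at its end, in the units of the state.
- get_obs(): the state, without advancing time (a new reading comes with each control period).
- read_camera(name): name is "scene" or "top"; returns a dict with "img" (384x512x3 uint8, blue, green, red), "fov_y" (degrees; the focal length in pixels is half the picture's height over the tangent of half this angle, whatever the lens; pixels are square), "cx", "cy" (the principal point, pixels), "world_to_cam" (4x4, takes a point from world to camera coordinates). Camera axes: x right, y up, looking along -z (the intrinsics and any distortion apply to the point x, -y, -z); pixel columns grow to the right and rows downward; lengths in m; the calibration is good to about 2 mm. A picture is of the moment at which its call begins. There is no depth.
- hand_in(): hands the job in; it is judged then, once.
Trained networks look in the newest picture that a camera, given by its name, has taken for a name from the list of things; names that differ only in an ending like _2 or _b are one class to them, and where a whole thing is asked for, a point or a joint stands for the part that bears it (a point fixed in the world has none). Each returns a list of dicts, best first, with "confidence" (0 to 1); they miss things now and then, are a little off and sometimes report something else, mostly with a low value. They report only what shows in the picture. A call takes as long as a camera call.
- recognise(camera, thing): "centre" ([column, row] in pixels, amid what is visible of it).
- outline_of(camera, thing): "pixels" (384x512 bool, what is visible of it) and "centre" ([column, row] in pixels, amid what is visible of it).
- place_of(camera, thing): "centre" ([column, row] in pixels: a listed point, or the origin of a listed thing).
The state is a dict: "t": time; "q": joint angles; "joint_vel": joint speeds; "joint_torque": joint torques, N m; "eef_pos": TCP position; "tool_rot": TCP orientation; "contact_force": force on the tool from outside, world axes, zero at the start; "torque": the same for the moment, N m; "gripper_width": opening from 0.0 (shut) to 1.0 (fully open); "grasp_force": force on a finger pad.
Only numpy, scipy, OpenCV 4.12 (cv2) and the standard library are available. Lean on these libraries where they do the work, as an engineer would, in place of code of your own. Each camera call takes 0.05 s, during which the arm holds its last target. There are 200 camera calls.

TASK

Lift every cast resin base out of the blue mould, lay each one flat and hub up in a seat of its own in the curing box, and put a steel pin down through its hole, fully home into the hole of the seat, so that the bore stays true. When all of them are seated and pinned, press the curing box's start button fully down and let it spring back. Do not disturb the figurine, the tweezers, the jar or the brush.

Things in the scene. Friction and masses are not known exactly. Their poses are not given: they have to be found in the camera images.
- base_a: Cast grey resin figure base: a round flange 40 mm across and 8 mm thick with a round hub 24 mm across rising 16 mm above it (24 mm high in all), with a hole 11 mm across right through along its axis. Origin: centre of the underside, on the hole's axis; z points up through the hub. It starts in one of the mould's cavities, hub up. All six bases are alike; some are absent.
- base_b: Another such base, like base_a (may be absent).
- base_c: Another such base, like base_a (may be absent).
- base_d: Another such base, like base_a (may be absent).
- base_e: Another such base, like base_a (may be absent).
- base_f: Another such base, like base_a (may be absent).
- pin_1: Steel locating pin: shank 8 mm in diameter and 36 mm long, its last 5 mm tapered, under a round head 16 mm in diameter and 24 mm high (60 mm in all, 50 g). Origin: centre of the shank's tip; z points from the tip to the head. It starts standing in the pin rack, its head resting on the rack's top. All five pins are alike.
- pin_2: Another such pin, like pin_1.
- pin_3: Another such pin, like pin_1.
- pin_4: Another such pin, like pin_1.
- pin_5: Another such pin, like pin_1.
- seat_1 (a point): Centre of the floor of a round seat, 43 mm across and 6 mm deep, in the top of the curing box; its floor is 50 mm above the table and has a pin hole 13 mm across and 20 mm deep at its centre. z up; x and y along the curing box's sides. Fits a base's flange. The four seats are alike.
- seat_2 (a point): Another such seat, like seat_1.
- seat_3 (a point): Another such seat, like seat_1.
- seat_4 (a point): Another such seat, like seat_1.
- mould: Blue silicone mould slab 180 x 125 mm, 14 mm high, lying loose on the table (400 g), with six open round cavities 43 mm across and 8 mm deep (three along its x by two along its y, 56 mm apart both ways), some of them empty. Origin: centre of its underside; x along its 180 mm side.
- pin_rack: Wooden block 190 x 70 mm, 40 mm high, standing loose on the table (350 g), with a row of five through holes 10.5 mm wide along its x, 36 mm apart, in which the pins stand. Origin: centre of its underside; x along the row.
- curing_box: Black plastic curing box, lid off, 130 x 285 mm, 56 mm high, fixed, with an aluminium top holding four seats in a row along its y, 58 mm apart, and the start button at the -y end of the row; its toggle switch at the front is already on and does not move. Origin: centre of its underside.
- start_button (a joint): Travel of the spring start button: 0 released, 0.006 m fully down; about 5 N pushes it fully down.
- start_button_top (a point): Centre of the top face of the start button: a white round cap 24 mm across standing about 10 mm above its grey collar (40 mm across), on top of the curing box; pressed straight down.
- figurine: Bystander: grey resin figurine, 66 mm tall on a foot 32 mm across, standing on a blue mat 3 mm thick in front of the curing box. Origin: centre of its underside.
- tweezers: Bystander: steel tweezers 120 mm long, lying on the blue mat. Origin: their middle, underside.
- jar: Bystander: amber glass jar 44 mm across and 55 mm tall. Origin: centre of its underside.
- brush: Bystander: paintbrush about 135 mm long and 9 mm thick, lying on the table. Origin: about its middle, underside.

How it is judged:
By the outcome, as a careful person would: the job done as asked, in the order asked, and still so for the second after the job is handed in, with the robot touching nothing.
Of base_a, base_b, base_c, base_d, base_e, base_f only 3 to 4 are there at a start; the rules pass over those that are not, and their reading is None.
At some moment in a run one of mould, pin_rack may be knocked a few centimetres aside while the robot is not near it.
Once in a run the grip may slacken for a moment while it holds something.
It also fails if it takes over 210 s, if anything falls off the work surface, if the arm or the gripper's body presses on something with over 40 N, if the wrist force passes 120 N, or if a joint passes its speed limit or range.

## Working session

There is one attempt and no reset: what is moved stays moved. The work goes in short steps, Python scripts to look and compute and a tool call to move; the robot and the scene stay as the last step left them, time stands still between calls to the robot, and variables do not carry over. Pictures are saved under pics/ and viewed, at most 14 in all, crops included, and the job is handed in when it is done.

Besides the shell and the picture viewer there is one more tool, called after "Call:" in YAML: its name, and indented under it one key for each argument. carry_out: Moves the arm, as the interface text tells. Its arguments: {"type":"object","properties":{"rows":{"type":"string"},"claw":{"type":"number"},"force":{"type":"number"}},"required":["rows"]}

```bash
ls; mkdir -p pics
cat > h.py <<'E'
from station import *
import numpy as np, cv2
def cam(n):
    c=read_camera(n); return c
def ray(c,px):
    W=np.array(c["world_to_cam"]); R=W[:3,:3]; o=-R.T@W[:3,3]
    f=c["img"].shape[0]/2/np.tan(np.radians(c["fov_y"])/2)
    d=R.T@np.array([(px[0]-c["cx"])/f,-(px[1]-c["cy"])/f,-1.0]); return o,d
def at(c,px,z):
    o,d=ray(c,px); return o+d*(z-o[2])/d[2]
def proj(c,p):
    W=np.array(c["world_to_cam"]); q=W[:3,:3]@np.array(p)+W[:3,3]
    f=c["img"].shape[0]/2/np.tan(np.radians(c["fov_y"])/2)
    return np.array([c["cx"]-f*q[0]/q[2],c["cy"]+f*q[1]/q[2]])
def tri(c1,p1,c2,p2):
    A=np.zeros((3,3));b=np.zeros(3)
    for c,p in((c1,p1),(c2,p2)):
        o,d=ray(c,p); d=d/np.linalg.norm(d); M=np.eye(3)-np.outer(d,d); A+=M;b+=M@o
    return np.linalg.solve(A,b)
E
python3 - <<'E'
from h import *
for n in("scene","top"):
    c=cam(n); cv2.imwrite(f"pics/{n}0.png",c["img"])
    print(n,{k:v for k,v in c.items() if k not in("img",)})
    for t in("base_a","pin_1","seat_1","mould","pin_rack","curing_box","start_button_top","figurine","jar"):
        print(t,[(np.round(d["centre"],1).tolist(),round(d["confidence"],2)) for d in place_of(n,t)])
print(get_obs())
E
```

```text
pics
scene {'fov_y': 49.91664218027495, 'cx': 263.64215149078984, 'cy': 192.69957830256146, 'world_to_cam': array([[ 0.75449764,  0.65615563,  0.01389616, -0.42223462],
       [-0.56507146,  0.63870165,  0.52225898,  0.26701936],
       [ 0.33380767, -0.40189549,  0.85267371, -1.21580937],
       [ 0.        ,  0.        ,  0.        ,  1.        ]])}
base_a [([310.1, 116.2], 0.68), ([315.5, 135.5], 0.57), ([298.5, 133.9], 0.44), ([150.8, 268.1], 0.28)]
pin_1 [([152.4, 267.9], 0.61), ([174.2, 289.4], 0.51), ([160.3, 276.3], 0.47), ([128.1, 252.1], 0.39), ([138.6, 261.4], 0.39)]
seat_1 [([273.5, 224.0], 0.95), ([311.3, 190.7], 0.82), ([291.4, 208.4], 0.74), ([253.8, 241.1], 0.61)]
mould []
pin_rack [([147.2, 266.9], 0.67), ([147.9, 267.5], 0.22)]
curing_box [([271.4, 232.9], 0.92)]
start_button_top [([233.4, 250.1], 0.44)]
figurine []
jar [([390.8, 167.3], 0.89)]
top {'fov_y': 43.131980119425, 'cx': 253.35348633053297, 'cy': 186.12159043001748, 'world_to_cam': array([[ 0.00829072, -0.99975332, -0.02060475,  0.01035317],
       [ 0.99404494,  0.00600092,  0.10880554, -0.55864295],
    
[... 705 characters left out ...]
([ 1.17787391,  0.47699239,  0.02240977,  1.55538412, -0.01147125,
        1.10930066, -0.0831244 ]), 'joint_vel': array([ 0.00090546, -0.00029705, -0.00151693,  0.00164991, -0.00019243,
        0.00062985,  0.00036519]), 'joint_torque': array([-2.27360774e-04, -5.96328342e+01,  1.60622209e+00, -2.81543952e+01,
        1.23956491e-02,  1.30496028e-03, -8.16014307e-06]), 'eef_pos': array([ 0.18966701, -0.6478341 ,  0.19431993]), 'tool_rot': array([ 2.33883308e-05,  9.89879575e-01,  1.41909923e-01, -3.07708392e-06]), 'contact_force': array([ 0.3922975 , -0.77533322, -0.32883794]), 'torque': array([-0.01136587, -0.0632328 , -0.01032674]), 'grasp_force': 0.0, 'gripper_width': 1.0020343754588155}
```

Run:
```python
import cv2
a=cv2.imread("pics/scene0.png");b=cv2.imread("pics/top0.png")
print(a.shape)
cv2.imwrite("pics/s1.png",cv2.resize(a[80:350,90:450],None,fx=2.2,fy=2.2,interpolation=cv2.INTER_CUBIC))
cv2.imwrite("pics/t1.png",cv2.resize(b[90:290,100:410],None,fx=2.5,fy=2.5,interpolation=cv2.INTER_CUBIC))
```

```text
(384, 512, 3)
```

View pics/s1.png

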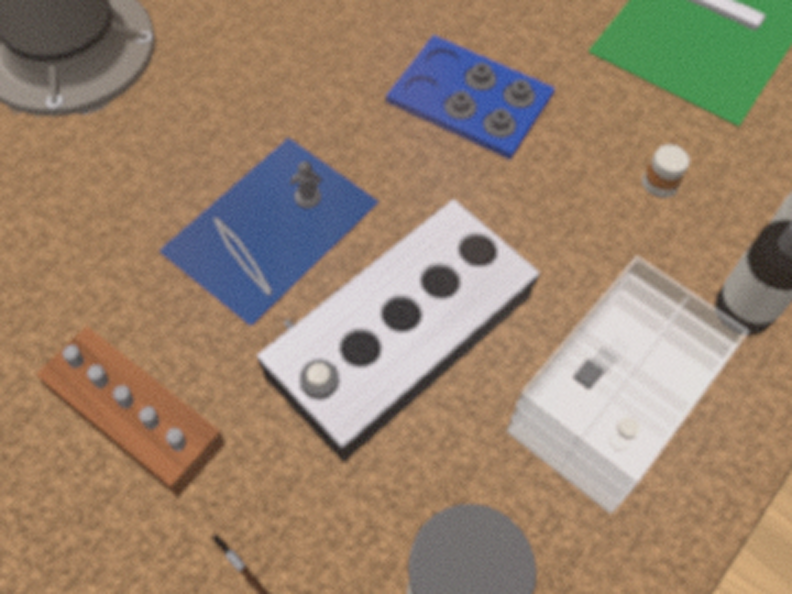

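View pics/t1.png

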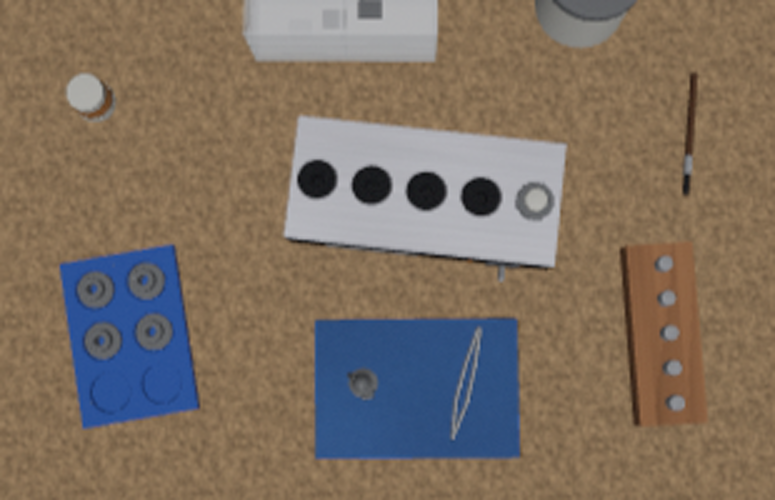

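Both views show the mould with four bases in it (two cavities are empty), five pins in the rack at the right, and the box with four free seats and the button at its -y end. Crop pixels in the top view: bases (95,290), (146,281), (102,341), (154,331); pins x≈670, y 264–403; seats (317..481, 179..196); button (534,200).

```bash
cat >> h.py <<'E'
from scipy.optimize import linear_sum_assignment
def look(things,n=3):
    """averaged place_of for each camera: {cam:(c,{thing:[px]})}"""
    out={}
    for name in("scene","top"):
        acc={t:[] for t in things}
        for i in range(n):
            c=cam(name)
            for t in things:
                for d in place_of(name,t):
                    if d["confidence"]<0.3: continue
                    p=np.array(d["centre"])
                    for g in acc[t]:
                        if np.linalg.norm(np.mean(g,0)-p)<4: g.append(p);break
                    else: acc[t].append([p])
        out[name]=(c,{t:[np.mean(g,0) for g in v if len(g)>=max(1,n//2)] for t,v in acc.items()},
                   {t:[np.std(g,0).mean() for g in v if len(g)>=max(1,n//2)] for t,v in acc.items()})
    return out
def match(o,t):
    c1,a,_=o["scene"];c2,b,_=o["top"];a=a[t];b=b[t]; res=[]
    if not a or not b: return res
    C=np.zeros((len(a),len(b)));P={}
    for i,p in enumerate(a):
        for j,q in enumerate(b):
            X=tri(c1,p,c2,q);P[i,j]=X
            C[i,j]=np.linalg.norm(proj(c1,X)-p)+np.linalg.norm(proj(c2,X)-q)+100*abs(min(0,X[2]))
    for i,j in zip(*linear_sum_assignment(C)):
        res.append((P[i,j],C[i,j]))
    return res
E
python3 - <<'E'
from h import *
T=["base_a","pin_1","seat_1","start_button_top","mould","pin_rack","curing_box","jar","figurine"]
o=look(T,6)
for t in T:
    print(t,"std",np.round(o["scene"][2][t],1),np.round(o["top"][2][t],1))
    for X,e in match(o,t): print("   ",np.round(X*1000,1),round(e,1))
# dark seats / white rim centroid
for n in("scene","top"):
    c,_,_=o[n]; im=np.mean([cam(n)["img"].astype(float) for _ in range(4)],0); np.save(f"{n}.npy",im)
E
```

```text
base_a std [1.  1.1 1.4 0.7] [0.8 1.  0.8 1.3]
    [517.4 278.3   9.1] 3.2
    [462.7 257.2   8.5] 0.8
    [451.6 317.1  17.9] 1.2
    [509.  323.5   4.4] 4.5
pin_1 std [1.1 0.8 1.5 0.9 1.3] [1.1 1.1 0.8 1.2 0.9]
    [ 396.3 -288.6   11.5] 0.3
    [ 538.4 -277.3    3.7] 0.1
    [ 428.5 -287.     1.1] 0.4
    [ 490.9 -281.9    1. ] 0.5
    [ 458.6 -283.     1.2] 0.4
seat_1 std [1.  1.  1.  1.2] [1.3 0.9 1.  0.9]
    [624.1  93.4  53. ] 3.0
    [610.7 -86.8  45.2] 1.4
    [617.5  24.   57.1] 2.1
    [606.4 -25.7  34.6] 2.1
start_button_top std [0.8] [1.3]
    [ 594.3 -147.9   73.4] 4.3
mould std [1.1] [1.6]
    [455.4 286.1  19.9] 3.6
pin_rack std [1.3] [1.3]
    [ 461.3 -282.7    2.4] 2.3
curing_box std [0.7] [1.3]
    [610.8 -30.9   4.6] 1.8
jar std [1.2] [1.7]
    [715.6 343.6 -11.1] 1.4
figurine std [1.4] [1.2]
    [405.5  34.6  -0.7] 2.9
```

```bash
cat >> h.py <<'E'
def avg(n,k=4):
    for i in range(k):
        c=cam(n); s=c["img"].astype(float) if i==0 else s+c["img"]
    c["img"]=s/k; return c
def blobs(w,amin,amax,near=None,r=8):
    """intensity-weighted centroids of w (0..1 soft mask) connected areas at >.5"""
    n,l,st,ce=cv2.connectedComponentsWithStats((w>.5).astype(np.uint8),connectivity=4); out=[]
    for i in range(1,n):
        a=st[i,4]
        if amin<=a<=amax:
            m=cv2.dilate((l==i).astype(np.uint8),np.ones((5,5)))>0
            yy,xx=np.nonzero(m); ww=w[m]; out.append((np.array([xx@ww,yy@ww])/ww.sum(),ww.sum()))
    return out
def soft(v,lo,hi): return np.clip((v-lo)/(hi-lo),0,1)
E
python3 - <<'E'
from h import *
for n in("scene","top"):
    c=cam(n); im=np.load(f"{n}.npy"); g=im.mean(2)
    for nm,X in dict(seat=(.611,-.087,.056),plate=(.57,.05,.056),button=(.6,-.148,.073),collar=(.585,-.148,.06),pin=(.461,-.283,.064),rack=(.461,-.3,.04),base=(.463,.257,.014),hole=(.463,.257,.03),mould=(.43,.38,.014)).items():
        p=proj(c,X).round().astype(int); print(n,nm,p,im[p[1],p[0]].round(), g[p[1]-3:p[1]+4,p[0]-4:p[0]+5].round().astype(int).tolist() if nm in("pin",) else "")
    cv2.imwrite(f"pics/{n}_b.png",im)
E
```

```text
scene seat [256 239] [59. 57. 61.] 
scene plate [281 190] [214. 208. 215.] 
scene button [233 252] [200. 210. 218.] 
scene collar [229 250] [159. 165. 171.] 
scene pin [144 258] [166. 165. 168.] [[107, 109, 116, 131, 140, 142, 139, 128, 117], [109, 115, 134, 150, 155, 157, 158, 144, 123], [111, 127, 150, 161, 165, 167, 164, 150, 125], [116, 134, 156, 165, 167, 166, 164, 151, 121], [115, 134, 157, 163, 167, 164, 160, 145, 112], [111, 125, 146, 157, 156, 156, 150, 126, 98], [112, 116, 127, 133, 135, 132, 123, 102, 88]]
scene rack [141 267] [ 74. 110. 168.] 
scene base [298 129] [76. 75. 82.] 
scene hole [298 126] [101. 100. 104.] 
scene mould [315  99] [ 93. 125. 161.] 
top seat [292 165] [28. 26. 25.] 
top plate [240 181] [182. 176. 176.] 
top button [316 169] [170. 174. 174.] 
top collar [315 175] [106. 103. 101.] 
top pin [368 223] [145. 141. 139.] [[96, 90, 94, 115, 121, 118, 108, 95, 98], [82, 73, 120, 141, 140, 139, 128, 103, 99], [68, 82, 142, 141, 141, 140, 135, 120, 98], [68, 86, 145, 143, 142, 139, 136, 121, 98], [83, 88, 133, 143, 141, 139, 133, 100, 97], [97, 95, 106, 128, 130, 127, 119, 94, 96], [99, 97, 97, 93, 104, 100, 94, 94, 96]]
top rack [373 223] [ 69. 100. 143.] 
top base [163 221] [102. 100.  97.] 
top hole [162 221] [113.  99.  93.] 
top mould [118 233] [ 92. 121. 146.] [ WARN:0@0.874] global loadsave.cpp:1063 imwrite_ Unsupported depth image for selected encoder is fallbacked to CV_8U.
```

```bash
cat >> h.py <<'E'
def silc(c,xy,parts,S=8):
    """centroid px of the rendered silhouette; parts: list of hulls, each a list of (z,r)"""
    t=np.linspace(0,2*np.pi,40,endpoint=False)
    p0=proj(c,(*xy,parts[0][0][0])).round()-30
    m=np.zeros((60*S,60*S),np.uint8)
    for h in parts:
        q=np.array([proj(c,(xy[0]+r*np.cos(a),xy[1]+r*np.sin(a),z)) for z,r in h for a in t])
        q=((q-p0+.5)*S-.5).round().astype(np.int32)
        cv2.fillConvexPoly(m,cv2.convexHull(q),1)
    M=cv2.moments(m,True); return np.array([M["m10"],M["m01"]])/M["m00"]/S-.5+.5/S+p0
def fitxy(c,px,parts):
    z=parts[-1][-1][0]; xy=at(c,px,z)[:2]
    for _ in range(5): xy=xy+(at(c,px,z)-at(c,silc(c,xy,parts),z))[:2]
    return xy
def base(z0): return [[(z0+.008,.02)],[(z0+.008,.012),(z0+.024,.012)]]
def pinh(z0): return [[(z0+.036,.008),(z0+.06,.008)]]
def meas(c):
    im=c["img"]; g=im.mean(2); R=im[...,2]; B=im[...,0]; out={}
    box=lambda pts,pad=5:(lambda p:(slice(int(p[:,1].min())-pad,int(p[:,1].max())+pad),slice(int(p[:,0].min())-pad,int(p[:,0].max())+pad)))(np.array([proj(c,q) for q in pts]))
    def run(w,region,amin,amax,parts):
        m=np.zeros_like(w); m[region]=w[region]
        return [(fitxy(c,p,parts),p,a) for p,a in blobs(m,amin,amax)]
    out["seat"]=run(soft(-g,-150,-60),box([(x,y,.056) for x in(.59,.64) for y in(-.12,.12)],0),120,420,[[(.056,.0215)]])
    out["button"]=run(soft(g,120,170),box([(x,y,.073) for x in(.585,.605) for y in(-.16,-.135)],0),30,200,[[(.068,.012),(.073,.012)]])
    return out
E
python3 - <<'E'
from h import *
for n in("scene","top"):
    c=cam(n); c["img"]=np.load(f"{n}.npy"); im=c["img"]
    m=meas(c)
    for k,v in m.items():
        for xy,p,a in v: print(n,k,np.round(xy*1000,1),p.round(1),round(a))
    B=im[...,0];R=im[...,2]
    sat=im.max(2)-im.min(2)
    pc=proj(c,(.461,-.283,.05)); w=np.zeros(B.shape); s=np.s_[int(pc[1])-60:int(pc[1])+60,int(pc[0])-60:int(pc[0])+50]
    w[s]=(soft(B,90,145)*soft(-sat,-40,-25))[s]
    for p,a in blobs(w,12,120): print(n,"pin",np.round(fitxy(c,p,pinh(.004))*1000,1),p.round(1),round(a,1))
    pc=proj(c,(.463,.285,.014)); w=np.zeros(B.shape); s=np.s_[int(pc[1])-45:int(pc[1])+45,int(pc[0])-45:int(pc[0])+45]
    q=pc.round().astype(int); print("profile", [(int(a),int(b),int(d)) for a,b,d in im[q[1],q[0]-22:q[0]+22:2]])
    w[s]=soft(R-.5*B,0,40)[s]
    for p,a in blobs(w,40,500): print(n,"base",np.round(fitxy(c,p,base(.006))*1000,1),p.round(1),round(a,1))
E
```

```text
scene seat [491.   10.5] [245.6 182.3] 122
scene seat [622.8  84.8] [306.8 193.4] 149
scene seat [616.6  27. ] [289.7 207.6] 170
scene seat [610.7 -30.5] [272.  222.4] 189
scene seat [685.3 -21.1] [299.9 239.1] 283
scene seat [604.8 -88.1] [253.5 237.9] 205
scene button [ 589.6 -144.8] [230.9 248.5] 161
scene pin [ 384.7 -286.5] [121.7 239.8] 33.3
scene pin [ 420.8 -284.2] [132.9 249. ] 35.0
scene pin [ 457.7 -281.6] [144.7 258.4] 33.4
scene pin [ 494.1 -279.2] [156.6 268. ] 33.5
scene pin [ 530.4 -277. ] [168.8 277.9] 34.5
profile [(162, 94, 81), (160, 93, 78), (162, 92, 78), (162, 93, 77), (165, 95, 77), (144, 85, 73), (114, 90, 90), (109, 107, 111), (84, 85, 90), (80, 81, 87), (106, 103, 107), (134, 90, 82), (164, 87, 61), (168, 89, 61), (169, 91, 63), (168, 90, 60), (169, 91, 63), (168, 88, 58), (149, 89, 72), (108, 103, 106), (104, 105, 109), (76, 75, 80)]
scene base [451.3 317.7] [308.1 114.5] 130.7
scene base [506.3 328.2] [325.7 122.2] 136.1
scene base [461.4 261.9] [298.7 127.6] 141.5
scene base [516.7 272.2] [316.7 135.8] 140.9
top seat [621.5  85.6] [226.4 161.2] 192
top s
[... 228 characters left out ...]
] [365.7 195. ] 22.8
top pin [ 498.4 -282.1] [366.8 208.9] 22.2
top pin [ 462.5 -284.6] [368.  222.7] 22.5
top pin [ 426.2 -287.3] [369.3 236.7] 23.5
top pin [ 390.2 -289.8] [370.5 250.8] 24.2
profile [(151, 81, 43), (150, 80, 43), (121, 74, 52), (99, 97, 95), (99, 96, 95), (94, 91, 89), (98, 95, 94), (100, 98, 96), (137, 76, 43), (151, 82, 43), (151, 82, 44), (133, 71, 38), (102, 99, 98), (103, 100, 99), (76, 67, 63), (147, 85, 54), (102, 100, 97), (79, 77, 76), (102, 100, 97), (139, 76, 41), (152, 82, 43), (147, 79, 42)]
top base [515.6 272.5] [158.1 202. ] 147.9
top base [505.7 327.7] [137.8 205.5] 147.0
top base [460.7 262.5] [161.2 222.3] 148.6
top base [450.8 317.7] [140.8 225.8] 148.9
```

Run:
```python
from h import *
cs,ct=cam("scene"),cam("top")
S=[[121.7,239.8],[132.9,249. ],[144.7,258.4],[156.6,268.],[168.8,277.9]]
T=[[370.5,250.8],[369.3,236.7],[368.,222.7],[366.8,208.9],[365.7,195.]]
for a,b in zip(S,T): print("pin",np.round(tri(cs,a,ct,b)*1000,1), np.round(at(cs,a,.064)*1000,1),np.round(at(ct,b,.064)*1000,1))
for a,b in zip([[306.8,193.4],[289.7,207.6],[272.,222.4],[253.5,237.9]],[[226.4,161.2],[248.2,163.6],[270.,165.7],[292.,167.1]]): print("seat",np.round(tri(cs,a,ct,b)*1000,1))
for a,b in zip([[308.1,114.5],[325.7,122.2],[298.7,127.6],[316.7,135.8]],[[140.8,225.8],[137.8,205.5],[161.2,222.3],[158.1,202.]]): print("base",np.round(tri(cs,a,ct,b)*1000,1))
print("btn",np.round(tri(cs,[230.9,248.5],ct,[314.5,169.4])*1000,1))
o=get_obs(); p=o["eef_pos"]
# expected and seen finger? crop of gripper
im=np.load("top.npy"); q=proj(ct,p); print(q,proj(cs,p))
```

```text
pin [ 390.4 -287.5   62.3] [ 391.4 -287.7   64. ] [ 390.4 -287.2   64. ]
pin [ 426.2 -285.3   62.1] [ 427.2 -285.6   64. ] [ 426.2 -284.8   64. ]
pin [ 462.1 -282.7   61.3] [ 463.4 -283.    64. ] [ 462.  -282.1   64. ]
pin [ 497.8 -280.3   60.7] [ 499.3 -280.7   64. ] [ 497.5 -279.6   64. ]
pin [ 533.9 -278.    60.7] [ 535.2 -278.4   64. ] [ 533.5 -277.4   64. ]
seat [622.   85.8  53.5]
seat [615.9  28.   53.3]
seat [610.3 -29.7  53.9]
seat [605.9 -88.   57.2]
base [451.1 317.3  16.5]
base [505.9 327.4  16.6]
base [460.8 262.5  15.1]
base [515.9 272.9  14.3]
btn [ 595.3 -145.9   82.1]
[547.54465313 344.45494806] [-134.71646482  279.27135021]
```

Call:
carry_out:
  rows: "26 35 0 -1.2;26 35 0 -1.2;26 35 0 -1.2;26 35 0 -1.2;26 35 0 -1.2;26 35 0 -1.2;26 35 0 -1.2;26 35 0 -1.2;26 35 0 -1.2;26 35 0 -1.2"
  claw: 44
  force: 40

```text
t: 8.95
eef_pos: [0.4505, -0.2968, 0.1946]
tool_rot: [0.0, 0.999, 0.037, 0.0]
contact_force: [-0.4, 0.3, 0.2]
gripper_width: 0.516
grasp_force: 0.0
```

Call:
carry_out:
  rows: "6.6 57 -4 0;6.6 57 -4 0;6.6 57 -4 0;6.6 57 -4 0;6.6 57 -4 0;6.6 57 -4 0;6.6 57 -4 0;6.6 57 -4 0;6.6 57 -4 0;6.6 57 -4 0"

```text
t: 10.2
eef_pos: [0.516, 0.2738, 0.1544]
tool_rot: [0.0, 0.999, 0.037, 0.0]
contact_force: [1.7, -0.7, -0.0]
gripper_width: 0.515
grasp_force: 0.0
```

Call:
carry_out:
  rows: "0 -1.2 -40 0;0 0 -40 0;0 0 -30 0;0 0 -15 0;0 0 -8 0;0 0 -4 0;0 0 0 0"

```text
t: 11.08
eef_pos: [0.5161, 0.2712, 0.018]
tool_rot: [-0.0, 0.999, 0.038, 0.001]
contact_force: [0.0, 0.1, 1.0]
gripper_width: 0.513
grasp_force: 0.0
```

Call:
carry_out:
  rows: "0 0 0 0;0 0 0 0;0 0 0 0;0 0 0 0;0 0 10 0;0 0 20 0;0 0 40 0;0 0 20 0"
  claw: 18
  force: 50

```text
t: 12.08
eef_pos: [0.5169, 0.272, 0.111]
tool_rot: [-0.001, 0.999, 0.038, 0.002]
contact_force: [0.0, -0.1, -0.9]
gripper_width: 0.21
grasp_force: 0.0
```

Run:
```python
from h import *
ims=[]
for n,s in(("scene",np.s_[90:170,250:390]),("top",np.s_[150:260,100:240])):
    c=avg(n,2); cv2.imwrite(f"pics/x_{n}.png",c["img"].astype(np.uint8)); ims.append(cv2.resize(c["img"][s].astype(np.uint8),(560,int(560*(s[0].stop-s[0].start)/140)) ,interpolation=cv2.INTER_CUBIC))
v=cv2.resize(np.vstack(ims),None,fx=.78,fy=.78); cv2.imwrite("pics/v1.png",v); print(v.shape, get_obs()["grasp_force"])
```

```text
(593, 437, 3) 0.0
```

View pics/v1.png

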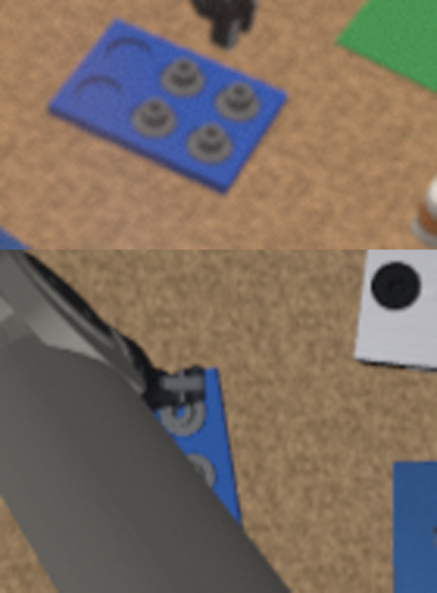

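The base was not lifted: it still sits in its cavity (top pixel ≈(158,203)), and the fingers are shut above it. I'll retry, confirming the grip before lifting.

Call:
carry_out:
  rows: "0 0 0 0;0 0 0 0;0 0 -40 0;0 0 -30 0;0 0 -16 0;0 0 -7 0;0 0 0 0;0 0 0 0"
  claw: 44

```text
t: 13.28
eef_pos: [0.5164, 0.2715, 0.0153]
tool_rot: [-0.0, 0.999, 0.038, 0.001]
contact_force: [-1.1, 0.4, 0.4]
gripper_width: 0.512
grasp_force: 0.0
```

Call:
carry_out:
  rows: "0 0 0 0;0 0 0 0;0 0 0 0;0 0 0 0"
  claw: 18

```text
t: 13.78
eef_pos: [0.5157, 0.271, 0.0144]
tool_rot: [0.0, 0.999, 0.038, 0.0]
contact_force: [0.4, -0.2, -0.2]
gripper_width: 0.21
grasp_force: 0.0
```

Run:
```python
from h import *
ims=[]
o=get_obs(); print(o["eef_pos"],o["tool_rot"],o["q"])
for n,s in(("scene",np.s_[80:160,260:380]),("top",np.s_[150:250,100:220])):
    c=avg(n,2); im=c["img"].astype(np.uint8).copy()
    q=proj(c,o["eef_pos"]); print(n,q)
    im=cv2.resize(im[s],None,fx=4,fy=4,interpolation=cv2.INTER_CUBIC)
    k=((q-[s[1].start,s[0].start]+.5)*4).astype(int); cv2.circle(im,tuple(map(int,k)),3,(0,0,255),-1); ims.append(im)
v=cv2.resize(np.vstack(ims),None,fx=.83,fy=.83); cv2.imwrite("pics/v2.png",v); print(v.shape)
```

```text
[0.51565748 0.27096467 0.01436376] [1.09332867e-05 9.99290545e-01 3.76617296e-02 2.34095874e-05] [-0.30637331  0.58190164 -0.37216915  1.89492694  0.30779363  0.72060591
 -2.35153831]
scene [316.03338944 136.1911651 ]
top [158.67840098 201.94004839]
(598, 398, 3)
```

View pics/v2.png

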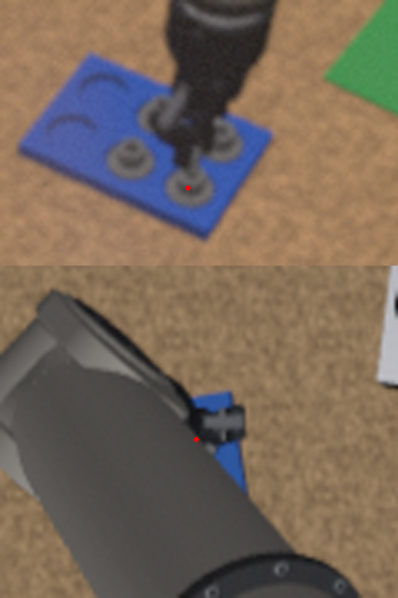

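The dot (reported TCP) projects onto the hub at scene (316,136), but the fingers seem to end around (316,131), as if they were just above the hub top. I'll test this with a gentle touch.

Call:
carry_out:
  rows: "0 0 -1 0;0 0 -1 0;0 0 0 0"

```text
t: 14.35
eef_pos: [0.5156, 0.2709, 0.0122]
tool_rot: [0.0, 0.999, 0.038, -0.0]
contact_force: [0.0, 0.5, 0.2]
gripper_width: 0.216
grasp_force: 0.0
```

Call:
carry_out:
  rows: "0 0 -1 0;0 0 -1 0;0 0 -1 0;0 0 0 0"

```text
t: 14.85
eef_pos: [0.5156, 0.2709, 0.0092]
tool_rot: [0.0, 0.999, 0.038, -0.0]
contact_force: [-0.2, 0.8, 1.2]
gripper_width: 0.213
grasp_force: 0.0
```

Call:
carry_out:
  rows: "0 0 -1 0;0 0 -1 0;0 0 -1 0;0 0 0 0"

```text
t: 15.35
eef_pos: [0.5156, 0.271, 0.0062]
tool_rot: [0.0, 0.999, 0.038, -0.0]
contact_force: [1.0, -0.3, -0.5]
gripper_width: 0.211
grasp_force: 0.0
```

Run:
```python
from h import *
o=get_obs(); print(o["eef_pos"],o["contact_force"])
c=avg("scene",3); cv2.imwrite("pics/v3.png",cv2.resize(c["img"][70:150,270:370].astype(np.uint8),None,fx=6,fy=6,interpolation=cv2.INTER_CUBIC))
```

```text
[0.51557842 0.27095088 0.00619704] [ 0.98471699 -0.27848701 -0.48727836]
```

View pics/v3.png

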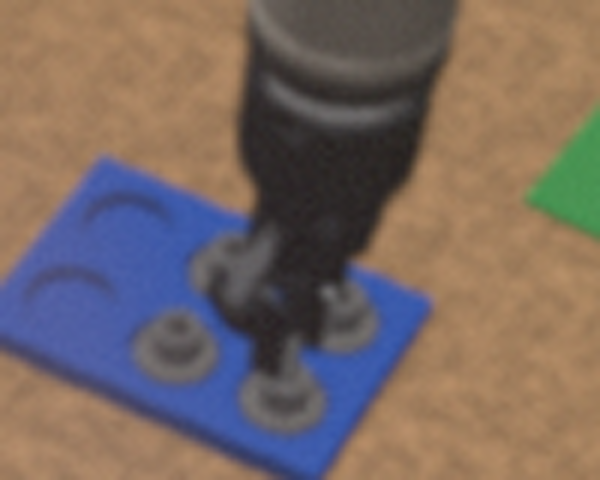

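The fingers now end at crop (275,375), overlapping only the hub's top. The real tips therefore stand well above the reported TCP, so I'll keep feeling downward.

Call:
carry_out:
  rows: "0 0 -1 0;0 0 -1 0;0 0 -1 0;0 0 0 0"

```text
t: 16.0
eef_pos: [0.5156, 0.2709, 0.0032]
tool_rot: [0.0, 0.999, 0.038, -0.0]
contact_force: [0.1, -0.4, -0.1]
gripper_width: 0.213
grasp_force: 0.0
```

Call:
carry_out:
  rows: "0 0 -1 0;0 0 -1 0;0 0 -1 0;0 0 0 0"

```text
t: 16.5
eef_pos: [0.5156, 0.2709, 0.0002]
tool_rot: [0.0, 0.999, 0.038, -0.0]
contact_force: [-0.1, 0.3, -0.4]
gripper_width: 0.209
grasp_force: 0.0
```

Call:
carry_out:
  rows: "0 0 -1 0;0 0 -1 0;0 0 -1 0;0 0 0 0"

```text
t: 17.0
eef_pos: [0.5156, 0.271, -0.0028]
tool_rot: [0.0, 0.999, 0.038, -0.0]
contact_force: [0.5, -0.2, 0.2]
gripper_width: 0.211
grasp_force: 0.0
```

Run:
```python
from h import *
o=get_obs(); print(o["eef_pos"],o["contact_force"],o["q"])
c=avg("scene",3); im=c["img"]; np.save("grip.npy",im)
q=proj(c,o["eef_pos"]); print(q, proj(c,(.516,.272,.03)))
cv2.imwrite("pics/v4.png",cv2.resize(im[100:150,290:345].astype(np.uint8),None,fx=11,fy=11,interpolation=cv2.INTER_CUBIC))
```

```text
[ 0.51560513  0.27095234 -0.00278267] [ 0.49592217 -0.23771483  0.18532046] [-0.31523288  0.60709753 -0.36115099  1.90139445  0.32225751  0.68991497
 -2.36355998]
[315.26751754 140.09783872] [317.06168167 132.37844755]
```

View pics/v4.png

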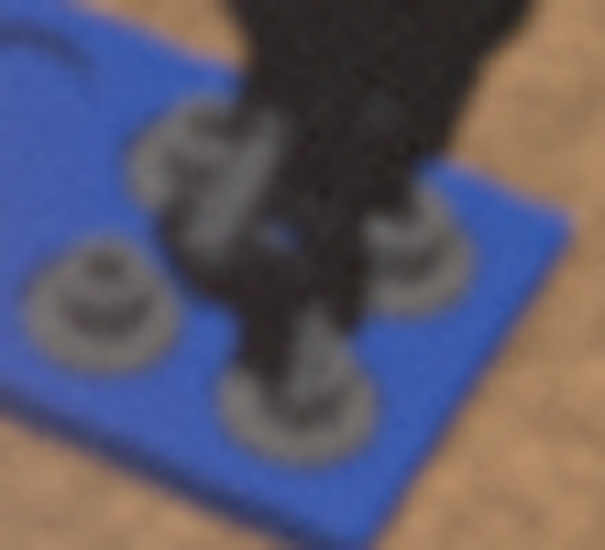

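Call:
carry_out:
  rows: "0 0 -1 0;0 0 -1 0;0 0 -1 0;0 0 -1 0;0 0 0 0"

```text
t: 17.77
eef_pos: [0.5157, 0.271, -0.0066]
tool_rot: [0.0, 0.999, 0.038, 0.0]
contact_force: [-0.7, -0.1, 0.8]
gripper_width: 0.213
grasp_force: 0.6
```

Call:
carry_out:
  rows: "0 0 -1 0;0 0 0 0"

```text
t: 18.02
eef_pos: [0.5157, 0.2711, -0.0068]
tool_rot: [0.0, 0.999, 0.038, 0.0]
contact_force: [-4.0, -2.3, 8.9]
gripper_width: 0.209
grasp_force: 4.9
```

Contact with the hub top (z≈30) came at a reported TCP z of −6.5 mm, so the real fingertips sit about 36 mm above the reported TCP. I'll work with that offset.

Call:
carry_out:
  rows: "0 0 6 0;0 0 0 0;0 0 0 0;0 0 0 0;0 0 -6 0;0 0 -5 0;0 0 -3 0;0 0 -2 0;0 0 0 0"
  claw: 44

```text
t: 19.15
eef_pos: [0.5156, 0.2709, -0.0179]
tool_rot: [0.0, 0.999, 0.038, -0.0]
contact_force: [-0.1, -1.2, 0.2]
gripper_width: 0.517
grasp_force: 0.0
```

Call:
carry_out:
  rows: "0 0 0 0;0 0 0 0;0 0 0 0;0 0 0 0"
  claw: 16

```text
t: 19.65
eef_pos: [0.5158, 0.2714, -0.0172]
tool_rot: [-0.0, 0.999, 0.038, 0.0]
contact_force: [-2.2, -0.5, 5.1]
gripper_width: 0.251
grasp_force: 49.0
```

Call:
carry_out:
  rows: "0 0 5 0;0 0 15 0;0 0 30 0;0 0 30 0;10 -20 10 0;20 -30 0 0;20 -30 0 0;0 0 0 0"

```text
t: 20.65
eef_pos: [0.5678, 0.1866, 0.073]
tool_rot: [0.001, 0.999, 0.035, 0.001]
contact_force: [1.2, -0.2, -0.5]
gripper_width: 0.252
grasp_force: 49.1
```

Run:
```python
from h import *
o=get_obs(); print(o["eef_pos"],o["contact_force"],o["gripper_width"],o["grasp_force"])
ims=[]
for n in("scene","top"):
    c=avg(n,3); np.save(f"g_{n}.npy",c["img"]); q=proj(c,o["eef_pos"]+[0,0,.036]).round().astype(int); print(n,q)
    ims.append(cv2.resize(c["img"][q[1]-32:q[1]+38,q[0]-50:q[0]+50].astype(np.uint8),None,fx=4.2,fy=4.2,interpolation=cv2.INTER_CUBIC))
cv2.imwrite("pics/v5.png",np.vstack(ims))
```

```text
[0.5677761  0.18656062 0.07299771] [ 1.236593   -0.21942121 -0.53550736] 0.2518590569876193 49.11397710442543
scene [317 143]
top [185 179]
```

View pics/v5.png

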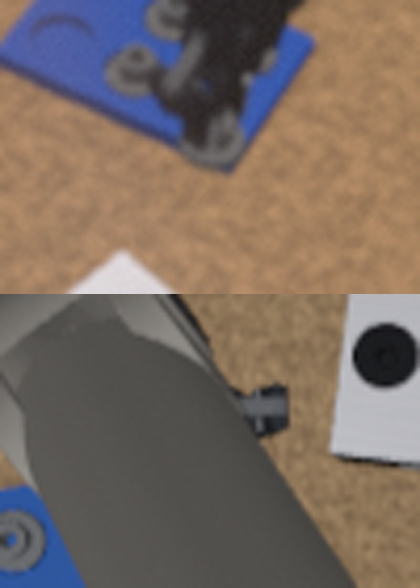

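The base is held, with its flange showing around crop (212,148) in the scene view. Next I measure its offset in the grip from the flange's camera-facing rim.

```bash
cat >> h.py <<'E'
def held_base(c,xy0,zb,rng=12):
    """xy of a held base from the camera-facing half of its flange outline (bottom rim at zb)"""
    im=cv2.GaussianBlur(c["img"].astype(np.float32),(3,3),0); sat=im.max(2)-im.min(2)
    W=np.array(c["world_to_cam"]); o=-W[:3,:3].T@W[:3,3]
    v=np.array(xy0)-o[:2]; a0=np.arctan2(-v[1],-v[0]); A=a0+np.radians(np.linspace(-75,75,50))
    f=c["img"].shape[0]/2/np.tan(np.radians(c["fov_y"])/2)
    def val(xy,r):
        P=np.c_[xy[0]+r*np.cos(A),xy[1]+r*np.sin(A),np.full(50,zb)]
        q=P@W[:3,:3].T+W[:3,3]; u=(c["cx"]-f*q[:,0]/q[:,2]).astype(np.float32);w=(c["cy"]+f*q[:,1]/q[:,2]).astype(np.float32)
        return cv2.remap(sat,u[None],w[None],cv2.INTER_LINEAR)[0]
    best=[]
    for dx in np.arange(-rng,rng+.1,.5):
        for dy in np.arange(-rng,rng+.1,.5):
            xy=np.array(xy0)+[dx/1000,dy/1000]
            s=np.mean(val(xy,.0235)-val(xy,.0165)); best.append((s,dx,dy))
    return sorted(best,reverse=True)[:4]
E
python3 - <<'E'
from h import *
o=get_obs(); c=cam("scene"); c["img"]=np.load("g_scene.npy")
for z in(.094,.096,.098): print(z,held_base(c,o["eef_pos"][:2],z))
E
```

```text
0.094 [(np.float32(40.26532), np.float64(3.0), np.float64(-0.5)), (np.float32(40.200443), np.float64(3.0), np.float64(0.0)), (np.float32(40.199493), np.float64(2.5), np.float64(-0.5)), (np.float32(40.15984), np.float64(3.5), np.float64(-0.5))]
0.096 [(np.float32(40.28208), np.float64(3.5), np.float64(-2.0)), (np.float32(40.27844), np.float64(3.5), np.float64(-1.5)), (np.float32(40.23923), np.float64(4.0), np.float64(-2.0)), (np.float32(40.229954), np.float64(4.0), np.float64(-1.5))]
0.098 [(np.float32(40.40758), np.float64(4.5), np.float64(-3.0)), (np.float32(40.358242), np.float64(4.5), np.float64(-3.5)), (np.float32(40.32171), np.float64(4.0), np.float64(-3.0)), (np.float32(40.30549), np.float64(4.0), np.float64(-3.5))]
```

Call:
carry_out:
  rows: "13 -25 0 0;13 -25 0 0;13 -25 0 0;14 -26 0 0;0 0 -15 0;0 0 -10 0;0 0 -8 0;0 0 -3 0;0 0 0 0;0 0 0 0"

```text
t: 22.25
eef_pos: [0.6189, 0.0902, 0.0367]
tool_rot: [-0.0, 0.999, 0.038, 0.0]
contact_force: [0.7, 0.1, -0.3]
gripper_width: 0.254
grasp_force: 49.1
```

```bash
cat > hb.py <<'E'
from h import *
o=get_obs(); e=o["eef_pos"]; print(e,o["contact_force"],o["gripper_width"],o["grasp_force"])
c=avg("scene",3); np.save("g_scene.npy",c["img"])
im=c["img"].copy(); g=im.mean(2)
# fake "sat" = brightness over the plate
c2=dict(c); c2["img"]=np.dstack([g,np.zeros_like(g),np.zeros_like(g)])
for z in(e[2]+.0222,e[2]+.0232): print(held_base(c2,e[:2],z,8)[:2])
q=proj(c,e+[0,0,.036]).round().astype(int)
cv2.imwrite("pics/hov.png",cv2.resize(im[q[1]-35:q[1]+40,q[0]-50:q[0]+50].astype(np.uint8),None,fx=6,fy=6,interpolation=cv2.INTER_CUBIC))
E
python3 hb.py
```

```text
[0.61892638 0.0902329  0.0367054 ] [ 0.67912835  0.12578187 -0.29596284] 0.2538320306709891 49.112433046102524
[(np.float32(110.50579), np.float64(4.5), np.float64(-7.0)), (np.float32(110.321846), np.float64(5.0), np.float64(-7.0))]
[(np.float32(110.579384), np.float64(5.0), np.float64(-7.5)), (np.float32(110.11402), np.float64(4.5), np.float64(-7.5))]
```

View pics/hov.png

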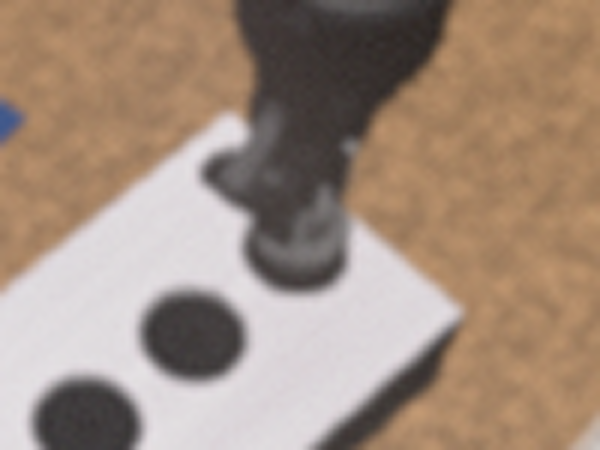

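The base hovers over seat 1: its flange is centred near crop (297,240), with the dark seat edge showing below at (297,292). I'll shift by (+2,−5) and lower while watching the force.

Call:
carry_out:
  rows: "2 -4.8 0 0;0 0 0 0;0 0 -2 0;0 0 -2 0;0 0 -1 0;0 0 -1 0;0 0 0 0;0 0 0 0"

```text
t: 23.4
eef_pos: [0.6207, 0.0852, 0.0303]
tool_rot: [0.0, 0.999, 0.038, 0.0]
contact_force: [-0.2, -0.2, 0.0]
gripper_width: 0.251
grasp_force: 49.1
```

Call:
carry_out:
  rows: "0 0 -1 0;0 0 -1 0;0 0 -1 0;0 0 -0.5 0;0 0 0 0;0 0 0 0"

```text
t: 24.15
eef_pos: [0.6206, 0.0851, 0.0269]
tool_rot: [0.0, 0.999, 0.038, -0.0]
contact_force: [-1.5, -0.6, 1.5]
gripper_width: 0.249
grasp_force: 49.3
```

Call:
carry_out:
  rows: "0 0 0 0;0 0 0 0;0 0 0 0;0 0 0 0;0 0 20 0;0 0 40 0;-20 -30 20 0;-20 -30 0 0;0 0 0 0"
  claw: 44

```text
t: 25.28
eef_pos: [0.5799, 0.0217, 0.1084]
tool_rot: [0.001, 0.999, 0.036, 0.0]
contact_force: [-0.3, 0.6, 0.2]
gripper_width: 0.515
grasp_force: 0.0
```

```bash
cat >> h.py <<'E'
def region(c,pc,r):
    q=proj(c,pc).astype(int); m=np.zeros(c["img"].shape[:2]); m[max(q[1]-r,0):q[1]+r,max(q[0]-r,0):q[0]+r]=1; return m
def bases(c,pc=(.463,.285,.014),r=48):
    im=c["img"]; blue=soft(im[...,0]-im[...,2],30,60)
    w=soft(im[...,2]-.5*im[...,0],0,40)*soft(-(im.max(2)-im.min(2)),-40,-20)*region(c,pc,r)
    # keep only blobs inside the mould (blue all round)
    return [(fitxy(c,p,base(.006)),p,a) for p,a in blobs(w,60,250)]
def pins(c,pc=(.461,-.283,.05),r=60):
    im=c["img"]; sat=im.max(2)-im.min(2)
    w=soft(im[...,0],90,145)*soft(-sat,-40,-25)*region(c,pc,r)
    return [(at(c,p,.062)[:2],p,a) for p,a in blobs(w,12,70)]
def report(what,**k):
    for n in("scene","top"):
        c=avg(n,2); np.save(f"r_{n}.npy",c["img"])
        for xy,p,a in what(c,**k): print(n,np.round(xy*1000,1),p.round(1),round(a))
E
python3 - <<'E'
from h import *
o=get_obs(); print(o["eef_pos"],o["contact_force"])
report(bases); report(pins)
print(o["gripper_width"])
for n in("scene","top"):
    c=cam(n); im=np.load(f"r_{n}.npy"); q=proj(c,(.622,.0854,.06)).astype(int)
    cv2.imwrite(f"pics/p_{n}.png",cv2.resize(im[q[1]-25:q[1]+25,q[0]-25:q[0]+25].astype(np.uint8),(350,350),interpolation=cv2.INTER_CUBIC))
cv2.imwrite("pics/p1.png",np.hstack([cv2.imread("pics/p_scene.png"),cv2.imread("pics/p_top.png")]))
E
```

```text
[0.57994432 0.02174806 0.10837945] [-0.34022549  0.57519269  0.18453412]
scene [506.8 326.5] [325.5 122.7] 119
top [506.1 326.8] [138.1 205.3] 145
top [460.7 262.1] [161.4 222.3] 141
top [451.1 317.1] [141.  225.7] 144
scene [ 455.2 -101.7] [202.1 202.4] 16
scene [ 390.6 -287.7] [121.7 240. ] 35
scene [ 426.2 -285.4] [132.9 249. ] 37
scene [ 462.7 -282.8] [144.8 258.5] 35
scene [ 498.7 -280.5] [156.7 268.1] 35
scene [ 534.6 -278.3] [168.8 278. ] 36
top [ 533.8 -277.8] [365.7 195. ] 25
top [ 497.8 -280.1] [366.8 208.9] 25
top [ 462.1 -282.6] [368.  222.7] 25
top [ 426.2 -285.2] [369.3 236.7] 26
top [ 390.5 -287.7] [370.5 250.8] 27
0.5145136714818183
```

View pics/p1.png

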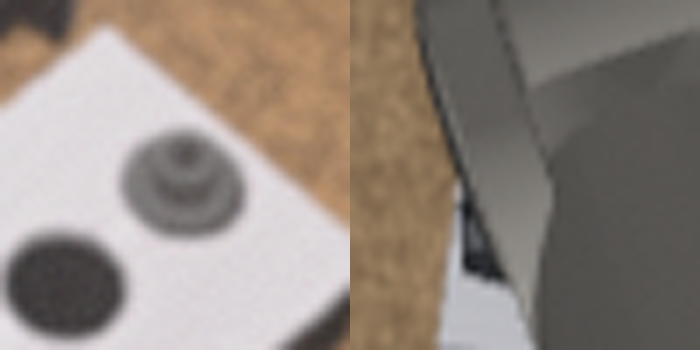

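Seat 1 now holds a base lying flat, hub up, centred near (185,185) in the left crop. Next is base (506,327).

Call:
carry_out:
  rows: "-12 50 0 0;-12 50 0 0;-12 50 -8 0;-12 51 -8 0;-12 51 -10 0;-13 52 -16 0;0 0 -30 0;0 0 -25 0;0 0 0 0;0 0 0 0"

```text
t: 27.02
eef_pos: [0.5081, 0.3296, 0.0106]
tool_rot: [-0.0, 0.999, 0.038, 0.0]
contact_force: [-0.9, -0.2, 0.2]
gripper_width: 0.513
grasp_force: 0.0
```

Call:
carry_out:
  rows: "-1.9 -3.9 0 0;0 0 -10 0;0 0 -10 0;0 0 -5 0;0 0 -3 0;0 0 0 0"

```text
t: 27.78
eef_pos: [0.5056, 0.3253, -0.0185]
tool_rot: [0.0, 0.999, 0.038, -0.0]
contact_force: [-0.4, -0.6, 0.7]
gripper_width: 0.515
grasp_force: 0.0
```

Call:
carry_out:
  rows: "0 0 0 0;0 0 0 0;0 0 0 0;0 0 0 0;0 0 0 0"
  claw: 16

```text
t: 28.4
eef_pos: [0.5061, 0.3258, -0.0177]
tool_rot: [-0.0, 0.999, 0.038, 0.0]
contact_force: [-1.0, 0.5, 5.9]
gripper_width: 0.258
grasp_force: 48.7
```

Call:
carry_out:
  rows: "0 0 10 0;0 0 30 0;0 0 50 0;18 -50 0 0;18 -50 0 0;18 -50 0 0;18 -50 0 0;18 -49 0 0;18 -49 0 0;0 0 0 0"

```text
t: 29.65
eef_pos: [0.6144, 0.0199, 0.0715]
tool_rot: [0.002, 0.999, 0.033, -0.0]
contact_force: [-1.1, 1.1, -0.7]
gripper_width: 0.253
grasp_force: 49.1
```

Call:
carry_out:
  rows: "0 0 -10 0;0 0 -10 0;0 0 -10 0;0 0 0 0;0 0 0 0"

```text
t: 30.28
eef_pos: [0.6138, 0.0277, 0.0418]
tool_rot: [-0.0, 0.999, 0.038, 0.0]
contact_force: [0.7, -0.6, -0.3]
gripper_width: 0.257
grasp_force: 49.1
```

Call:
carry_out:
  rows: "0.9 -0.3 0 0;0 0 -6 0;0 0 -3 0;0 0 -2 0;0 0 -1.5 0;0 0 -1 0;0 0 0 0;0 0 0 0"

```text
t: 31.28
eef_pos: [0.6147, 0.027, 0.0284]
tool_rot: [0.0, 0.999, 0.038, 0.0]
contact_force: [0.1, -0.2, -0.2]
gripper_width: 0.253
grasp_force: 49.1
```

Call:
carry_out:
  rows: "0 0 -1 0;0 0 -1 0;0 0 0 0"

```text
t: 31.65
eef_pos: [0.6147, 0.027, 0.0264]
tool_rot: [0.0, 0.999, 0.038, 0.0]
contact_force: [-0.2, -0.3, 2.2]
gripper_width: 0.251
grasp_force: 49.3
```

Call:
carry_out:
  rows: "0 0 0 0;0 0 0 0;0 0 0 0;0 0 20 0;0 0 40 0;0 0 20 0;-20 -30 0 0;-20 -30 0 0;0 0 0 0"
  claw: 44

```text
t: 32.78
eef_pos: [0.5731, -0.0366, 0.1066]
tool_rot: [0.001, 0.999, 0.035, -0.001]
contact_force: [0.4, -0.4, 0.4]
gripper_width: 0.517
grasp_force: 0.0
```

```bash
cat > st.py <<'E'
from h import *
import sys
o=get_obs(); print(o["eef_pos"])
c=avg("scene",2); S=[(.6221,.0854),(.6160,.0276),(.6104,-.0301),(.6046,-.0878)]
im=c["img"]; g=im.mean(2); 
for n in("scene","top"):
    if n=="top": c=avg(n,2)
    for xy,p,a in bases(c): print(n,"base",np.round(xy*1000,1),round(a))
    if len(sys.argv)>1:
        for xy,p,a in pins(c): print(n,"pin",np.round(xy*1000,1),round(a))
    if n=="scene":
        w=soft(-im.mean(2),-160,-110)*soft(-(im.max(2)-im.min(2)),-45,-30)*region(c,(.613,-.0,.056),75)
        for p,a in blobs(w,100,700): print("seatblob as base",np.round(fitxy(c,p,base(.05))*1000,1),"as rim",np.round(fitxy(c,p,[[(.056,.0215)]])*1000,1),round(a))
E
python3 st.py
```

```text
[ 0.57314671 -0.03662841  0.10661882]
scene base [452.4 316.1] 113
scene base [461.3 260.8] 123
seatblob as base [425.7  21.3] as rim [423.9  22.9] 196
seatblob as base [623.9  83.8] as rim [623.   85.5] 156
seatblob as base [617.7  26.2] as rim [617.   27.5] 166
seatblob as base [611.3 -31.3] as rim [610.6 -30.4] 210
seatblob as base [605.3 -88.7] as rim [604.7 -88. ] 229
seatblob as base [ 603.8 -146. ] as rim [ 603.1 -145.4] 93
top base [460.7 261.5] 143
top base [451.2 316.4] 145
```

Call:
carry_out:
  rows: "-19 49 0 0;-19 49 0 0;-19 49 -10 0;-19 49 -10 0;-19 49 -10 0;-19 49 -10 0;0 0 -30 0;0 0 -25 0;0 0 0 0;0 0 0 0"

```text
t: 34.22
eef_pos: [0.4611, 0.262, 0.0121]
tool_rot: [-0.0, 0.999, 0.038, 0.0]
contact_force: [-0.7, 0.3, -0.1]
gripper_width: 0.514
grasp_force: 0.0
```

Call:
carry_out:
  rows: "-0.3 -1.2 -10 0;0 0 -10 0;0 0 -6 0;0 0 -3.5 0;0 0 0 0;0 0 0 0"

```text
t: 34.98
eef_pos: [0.4605, 0.2599, -0.018]
tool_rot: [-0.0, 0.999, 0.038, 0.0]
contact_force: [-0.0, 0.3, 0.5]
gripper_width: 0.516
grasp_force: 0.0
```

Call:
carry_out:
  rows: "0 0 0 0;0 0 0 0;0 0 0 0;0 0 0 0;0 0 0 0"
  claw: 16

```text
t: 35.6
eef_pos: [0.4606, 0.2602, -0.0176]
tool_rot: [-0.0, 0.999, 0.038, 0.0]
contact_force: [-1.7, 0.4, 5.8]
gripper_width: 0.256
grasp_force: 49.0
```

Call:
carry_out:
  rows: "0 0 10 0;0 0 30 0;0 0 50 0;25 -48 0 0;25 -48 0 0;25 -48 0 0;25 -48 0 0;25 -49 0 0;24 -49 0 0;0 0 0 0"

```text
t: 36.85
eef_pos: [0.6105, -0.0371, 0.0718]
tool_rot: [0.001, 0.999, 0.033, 0.0]
contact_force: [-0.6, 0.2, -0.4]
gripper_width: 0.253
grasp_force: 49.1
```

Call:
carry_out:
  rows: "0 0 -10 0;0 0 -10 0;0 0 -10 0;0 0 0 0;0 0 0 0"

```text
t: 37.48
eef_pos: [0.6094, -0.0299, 0.0419]
tool_rot: [-0.0, 0.999, 0.038, 0.0]
contact_force: [-0.6, 0.3, -0.4]
gripper_width: 0.259
grasp_force: 49.1
```

Call:
carry_out:
  rows: "0 -0.5 0 0;0 0 -6 0;0 0 -3 0;0 0 -2 0;0 0 -1.5 0;0 0 -1 0;0 0 -1 0;0 0 -1 0;0 0 0 0;0 0 0 0"

```text
t: 38.72
eef_pos: [0.6094, -0.0307, 0.0264]
tool_rot: [0.0, 0.999, 0.038, 0.0]
contact_force: [-1.4, -0.1, 1.0]
gripper_width: 0.252
grasp_force: 49.3
```

Call:
carry_out:
  rows: "0 0 0 0;0 0 0 0;0 0 0 0;0 0 20 0;0 0 40 0;0 0 20 0;-20 -30 0 0;-20 -30 0 0;0 0 0 0"
  claw: 44

```text
t: 39.85
eef_pos: [0.5677, -0.0944, 0.1066]
tool_rot: [0.001, 0.999, 0.035, -0.001]
contact_force: [-0.1, 0.5, -0.5]
gripper_width: 0.512
grasp_force: 0.0
```

```bash
python3 st.py
```

```text
[ 0.56767622 -0.09436453  0.10658517]
scene base [452.4 315.7] 112
scene base [452.9  98.3] 59
seatblob as base [623.9  83.8] as rim [623.   85.5] 154
seatblob as base [617.7  26.2] as rim [616.9  27.4] 165
seatblob as base [611.9 -31.2] as rim [611.1 -30.2] 177
seatblob as base [605.3 -88.7] as rim [604.6 -88. ] 229
seatblob as base [ 603.9 -146.1] as rim [ 603.2 -145.5] 92
top base [451.6 315.8] 145
```

Call:
carry_out:
  rows: "-15 50 0 0;-15 50 0 0;-15 51 -5 0;-15 51 -5 0;-15 51 -10 0;-15 51 -10 0;-14 51 -10 0;-14 50 -10 0;0 0 -40 0;0 0 0 0"

```text
t: 41.3
eef_pos: [0.4487, 0.3142, 0.0141]
tool_rot: [0.001, 0.999, 0.039, -0.002]
contact_force: [-0.6, -0.2, 0.3]
gripper_width: 0.516
grasp_force: 0.0
```

Call:
carry_out:
  rows: "0 0 0 0;0 0 0 0"

```text
t: 41.55
eef_pos: [0.4526, 0.3144, 0.0177]
tool_rot: [-0.001, 0.999, 0.037, 0.001]
contact_force: [-0.2, 0.3, 0.6]
gripper_width: 0.517
grasp_force: 0.0
```

Call:
carry_out:
  rows: "-0.5 0.3 -10 0;0 0 -10 0;0 0 -8 0;0 0 -4 0;0 0 -2 0;0 0 0 0;0 0 0 0"

```text
t: 42.42
eef_pos: [0.451, 0.3147, -0.0175]
tool_rot: [-0.0, 0.999, 0.038, 0.0]
contact_force: [-0.6, 0.2, 0.2]
gripper_width: 0.517
grasp_force: 0.0
```

Call:
carry_out:
  rows: "0 0 0 0;0 0 0 0;0 0 0 0;0 0 0 0;0 0 0 0"
  claw: 16

```text
t: 43.05
eef_pos: [0.4511, 0.3151, -0.0172]
tool_rot: [-0.0, 0.999, 0.038, 0.0]
contact_force: [-0.7, 0.9, 5.8]
gripper_width: 0.254
grasp_force: 48.9
```

Call:
carry_out:
  rows: "0 0 15 0;0 0 40 0;0 0 35 0;22 -57 0 0;22 -57 0 0;22 -58 0 0;22 -58 0 0;22 -58 0 0;21 -58 0 0;21 -57 0 0"

```text
t: 44.3
eef_pos: [0.6033, -0.0907, 0.0732]
tool_rot: [0.0, 0.999, 0.038, 0.0]
contact_force: [0.2, 1.3, 0.2]
gripper_width: 0.253
grasp_force: 49.1
```

Call:
carry_out:
  rows: "0 0 0 0;0 0 -10 0;0 0 -10 0;0 0 -10 0;0 0 0 0;0 0 0 0"

```text
t: 45.05
eef_pos: [0.6029, -0.088, 0.0424]
tool_rot: [-0.0, 0.999, 0.038, 0.0]
contact_force: [0.1, -0.0, -1.0]
gripper_width: 0.255
grasp_force: 49.1
```

Call:
carry_out:
  rows: "0.5 -0.2 0 0;0 0 -6 0;0 0 -3 0;0 0 -2 0;0 0 -1.5 0;0 0 -1 0;0 0 -1 0;0 0 -1 0;0 0 0 0;0 0 0 0"

```text
t: 46.3
eef_pos: [0.6034, -0.0887, 0.0269]
tool_rot: [0.0, 0.999, 0.038, 0.0]
contact_force: [-0.3, -0.0, 2.1]
gripper_width: 0.251
grasp_force: 49.3
```

Call:
carry_out:
  rows: "0 0 0 0;0 0 0 0;0 0 0 0;0 0 20 0;0 0 40 0;0 0 20 0;-30 30 0 0;0 0 0 0"
  claw: 44

```text
t: 47.3
eef_pos: [0.5716, -0.056, 0.1076]
tool_rot: [-0.0, 0.999, 0.04, -0.0]
contact_force: [0.1, 0.6, -0.6]
gripper_width: 0.516
grasp_force: 0.0
```

```bash
python3 st.py 1
```

```text
[ 0.57163397 -0.05598348  0.10759649]
scene pin [ 455.  -101.6] 16
scene pin [ 390.6 -287.6] 35
scene pin [ 426.3 -285.4] 37
scene pin [ 462.8 -283. ] 36
scene pin [ 498.7 -280.5] 36
scene pin [ 534.7 -278.3] 37
seatblob as base [623.9  83.8] as rim [623.   85.5] 156
seatblob as base [617.7  26.3] as rim [616.9  27.5] 166
seatblob as base [611.8 -31.2] as rim [611.1 -30.2] 177
seatblob as base [606.  -88.5] as rim [605.3 -87.8] 190
seatblob as base [ 603.7 -146. ] as rim [ 603.1 -145.5] 93
top pin [ 608.7 -164.6] 38
top pin [ 533.8 -277.8] 26
top pin [ 497.8 -280.1] 25
top pin [ 462.1 -282.6] 25
top pin [ 426.2 -285.2] 26
top pin [ 390.5 -287.7] 27
```

Call:
carry_out:
  rows: "-8 -44 0 0;-8 -44 0 0;-8 -44 0 0;-8 -44 0 0;-7 -44 0 0;0 0 -35 0;0 0 -30 0;0 0 0 0;0 0 0 0;0 0 0 0"

```text
t: 48.75
eef_pos: [0.5355, -0.2791, 0.0433]
tool_rot: [0.001, 0.999, 0.038, 0.001]
contact_force: [0.1, 0.3, 0.1]
gripper_width: 0.512
grasp_force: 0.0
```

Call:
carry_out:
  rows: "-1.2 0.6 0 0;0 0 -12 0;0 0 -12 0;0 0 -7 0;0 0 -4 0;0 0 0 0;0 0 0 0"

```text
t: 49.62
eef_pos: [0.5335, -0.2781, 0.0071]
tool_rot: [0.0, 0.999, 0.038, 0.0]
contact_force: [0.3, 0.2, -0.6]
gripper_width: 0.517
grasp_force: 0.0
```

Call:
carry_out:
  rows: "0 0 0 0;0 0 0 0;0 0 0 0;0 0 0 0;0 0 0 0;0 0 0 0"
  claw: 10

```text
t: 50.38
eef_pos: [0.5335, -0.2782, 0.0073]
tool_rot: [0.0, 0.999, 0.038, 0.0]
contact_force: [-0.3, 0.6, 6.6]
gripper_width: 0.161
grasp_force: 48.8
```

Call:
carry_out:
  rows: "0 0 15 0;0 0 40 0;0 0 50 0;12.5 52 0 0;12.5 52 0 0;12.5 52 0 0;12.5 52 0 0;12.5 52 0 0;12 52 0 0;12 51 0 0"

```text
t: 51.62
eef_pos: [0.6199, 0.0867, 0.1125]
tool_rot: [0.0, 0.999, 0.038, 0.0]
contact_force: [-0.0, -0.8, -0.1]
gripper_width: 0.161
grasp_force: 48.9
```

Call:
carry_out:
  rows: "0 0 0 0;0 0 -15 0;0 0 -10 0;0 0 0 0;0 0 0 0;0 0 0 0"

```text
t: 52.38
eef_pos: [0.62, 0.0848, 0.0872]
tool_rot: [-0.0, 0.999, 0.037, 0.0]
contact_force: [0.0, 0.2, -0.1]
gripper_width: 0.162
grasp_force: 48.9
```

Call:
carry_out:
  rows: "0 0.3 -6 0;0 0 -3 0;0 0 -2 0;0 0 -2 0;0 0 -2 0;0 0 0 0;0 0 0 0"

```text
t: 53.25
eef_pos: [0.6197, 0.0853, 0.0719]
tool_rot: [0.0, 0.999, 0.038, 0.0]
contact_force: [-1.3, 0.6, -0.4]
gripper_width: 0.162
grasp_force: 48.9
```

Call:
carry_out:
  rows: "0 0 -5 0;0 0 -5 0;0 0 -4 0;0 0 -4 0;0 0 -4 0;0 0 -3 0;0 0 -2 0;0 0 -1 0;0 0 0 0"

```text
t: 54.38
eef_pos: [0.6197, 0.0853, 0.0438]
tool_rot: [-0.0, 0.999, 0.038, 0.0]
contact_force: [-0.8, -0.8, -0.8]
gripper_width: 0.165
grasp_force: 48.9
```

Call:
carry_out:
  rows: "0 0 -1 0;0 0 -1 0;0 0 -0.5 0;0 0 0 0;0 0 0 0"

```text
t: 55.0
eef_pos: [0.6197, 0.0853, 0.0413]
tool_rot: [0.0, 0.999, 0.038, 0.0]
contact_force: [-0.8, -0.9, 0.2]
gripper_width: 0.165
grasp_force: 48.9
```

Call:
carry_out:
  rows: "0 0 0 0;0 0 0 0;0 0 0 0;0 0 30 0;0 0 45 0;-17 -52 0 0;-17 -52 0 0;-17 -52 0 0;0 0 0 0"
  claw: 44

```text
t: 56.12
eef_pos: [0.5669, -0.077, 0.116]
tool_rot: [0.002, 0.999, 0.033, -0.001]
contact_force: [0.8, 1.1, 0.0]
gripper_width: 0.516
grasp_force: 0.0
```

```bash
python3 st.py 1
python3 - <<'E'
from h import *
c=avg("scene",3); q=proj(c,(.615,.05,.08)).astype(int)
cv2.imwrite("pics/q1.png",cv2.resize(c["img"][q[1]-40:q[1]+50,q[0]-60:q[0]+45].astype(np.uint8),None,fx=6,fy=6,interpolation=cv2.INTER_CUBIC))
for z in(.074,.098): print(proj(c,(.622,.0854,z))-[q[0]-60,q[1]-40])
E
```

```text
[ 0.56691099 -0.07701334  0.11601087]
scene pin [ 455.  -101.7] 16
scene pin [ 390.4 -287.6] 34
scene pin [ 426.  -285.4] 35
scene pin [ 462.6 -283. ] 35
scene pin [ 498.2 -280.4] 37
seatblob as base [623.6  84.4] as rim [622.8  86. ] 159
seatblob as base [617.7  26.2] as rim [617.   27.5] 165
seatblob as base [611.9 -31.1] as rim [611.2 -30.2] 177
seatblob as base [606.  -88.5] as rim [605.3 -87.8] 189
seatblob as base [ 603.7 -146. ] as rim [ 603.1 -145.4] 93
top pin [ 604.9 -179.7] 50
top pin [ 497.7 -280.1] 25
top pin [ 461.8 -282.6] 26
top pin [ 425.9 -285.1] 26
top pin [ 390.  -287.4] 26
[71.50074427 34.01944363]
[72.58017597 28.54879076]
```

View pics/q1.png

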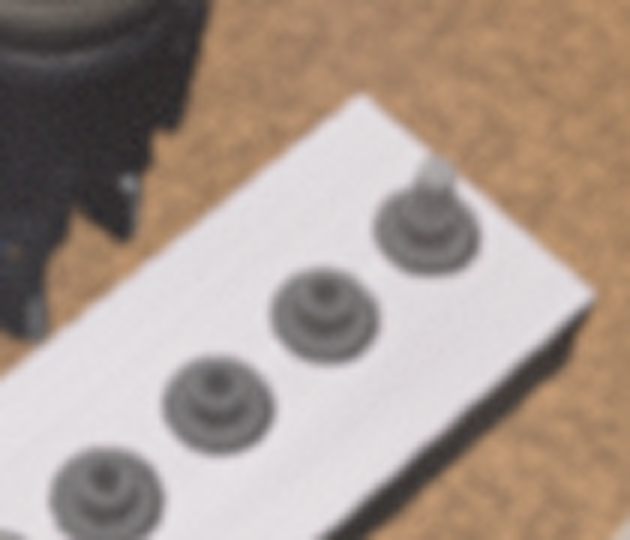

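Pin 1 stands home in seat 1 (head top at about (437,165), predicted (435,171)). The other three bases lie flat.

Call:
carry_out:
  rows: "-14 -42 0 0;-14 -42 0 0;-14 -42 0 0;-14 -42 0 0;-14 -42 0 0;0 0 -40 0;0 0 -33 0;0 0 0 0;0 0 0 0;0 0 0 0"

```text
t: 57.72
eef_pos: [0.5001, -0.2809, 0.0449]
tool_rot: [0.001, 0.999, 0.038, 0.001]
contact_force: [-0.3, -0.5, -0.2]
gripper_width: 0.513
grasp_force: 0.0
```

Call:
carry_out:
  rows: "-2 0.5 0 0;0 0 -12 0;0 0 -12 0;0 0 -8 0;0 0 -4 0;0 0 0 0;0 0 0 0"

```text
t: 58.6
eef_pos: [0.4969, -0.2803, 0.0075]
tool_rot: [0.0, 0.999, 0.038, 0.0]
contact_force: [-0.5, 0.1, 0.7]
gripper_width: 0.518
grasp_force: 0.0
```

Call:
carry_out:
  rows: "0 0 0 0;0 0 0 0;0 0 0 0;0 0 0 0;0 0 0 0;0 0 0 0"
  claw: 10

```text
t: 59.35
eef_pos: [0.4969, -0.2803, 0.0077]
tool_rot: [0.0, 0.999, 0.038, 0.0]
contact_force: [-0.6, 1.0, 5.3]
gripper_width: 0.163
grasp_force: 48.8
```

Call:
carry_out:
  rows: "0 0 15 0;0 0 40 0;0 0 50 0;19.5 51 0 0;19.5 51 0 0;19.5 51 0 0;19.5 51 0 0;19.5 51 0 0;19.5 52.3 0 0;0 0 0 0"

```text
t: 60.6
eef_pos: [0.6145, 0.0342, 0.1134]
tool_rot: [-0.002, 0.999, 0.042, 0.001]
contact_force: [-0.1, -0.5, -0.3]
gripper_width: 0.165
grasp_force: 49.1
```

Call:
carry_out:
  rows: "0 0 -15 0;0 0 -10 0;0 0 0 0;0 0 0 0;0 0 0 0"

```text
t: 61.22
eef_pos: [0.614, 0.0268, 0.0877]
tool_rot: [-0.0, 0.999, 0.037, 0.0]
contact_force: [0.2, 0.3, -0.7]
gripper_width: 0.163
grasp_force: 49.1
```

Call:
carry_out:
  rows: "0 0.2 -6 0;0 0 -3 0;0 0 -2 0;0 0 -2 0;0 0 -2 0;0 0 0 0;0 0 0 0"

```text
t: 62.1
eef_pos: [0.6138, 0.0273, 0.0724]
tool_rot: [-0.0, 0.999, 0.038, 0.0]
contact_force: [-0.7, 0.4, -0.6]
gripper_width: 0.163
grasp_force: 49.1
```

Call:
carry_out:
  rows: "0 0 -5 0;0 0 -5 0;0 0 -5 0;0 0 -4 0;0 0 -4 0;0 0 -3 0;0 0 -2 0;0 0 -1.5 0;0 0 -0.7 0;0 0 0 0"

```text
t: 63.35
eef_pos: [0.6137, 0.0272, 0.0421]
tool_rot: [0.0, 0.999, 0.038, 0.0]
contact_force: [-0.1, -0.5, -0.2]
gripper_width: 0.164
grasp_force: 49.1
```

Call:
carry_out:
  rows: "0 0 0 0;0 0 0 0;0 0 0 0;0 0 30 0;0 0 45 0;-25 -52 0 0;-25 -52 0 0;-25 -52 0 0;0 0 0 0;0 0 0 0"
  claw: 44

```text
t: 64.6
eef_pos: [0.539, -0.1283, 0.1174]
tool_rot: [-0.0, 0.999, 0.038, 0.0]
contact_force: [-0.5, 0.3, 0.1]
gripper_width: 0.521
grasp_force: 0.0
```

```bash
cat > sp.py <<'E'
from h import *
print(get_obs()["eef_pos"])
for n in("scene","top"):
    c=avg(n,2)
    for xy,p,a in pins(c): print(n,"pin",np.round(xy*1000,1),round(a))
    im=c["img"]; sat=im.max(2)-im.min(2)
    for i,s in enumerate([(.6221,.0854),(.6160,.0276),(.6104,-.0301),(.6046,-.0878)]):
        q=np.array([proj(c,(*s,z)) for z in(.066,.080,.092)]).round().astype(int); print(n,"seat",i+1,[int(im[r,k].mean()) for k,r in q])
E
python3 sp.py
```

```text
[ 0.53901403 -0.12829829  0.11735358]
scene pin [ 389.8 -287.6] 35
scene pin [ 426.  -285.3] 35
scene pin [ 462.1 -282.7] 35
scene seat 1 [117, 108, 156]
scene seat 2 [110, 110, 165]
scene seat 3 [97, 93, 134]
scene seat 4 [96, 85, 118]
top pin [ 613.  -186.8] 57
top seat 1 [149, 149, 147]
top seat 2 [150, 149, 146]
top seat 3 [25, 67, 95]
top seat 4 [25, 32, 68]
```

Call:
carry_out:
  rows: "-20 -39 0 0;-19 -39 0 0;-19 -38 0 0;-19 -38 0 0;0 0 -40 0;0 0 -33 0;0 0 0 0;0 0 0 0;0 0 0 0"

```text
t: 65.92
eef_pos: [0.4631, -0.2829, 0.0456]
tool_rot: [0.001, 0.999, 0.038, 0.001]
contact_force: [-0.0, -0.7, 0.1]
gripper_width: 0.515
grasp_force: 0.0
```

Call:
carry_out:
  rows: "-0.7 0.2 0 0;0 0 -12 0;0 0 -12 0;0 0 -8 0;0 0 -4 0;0 0 -1 0;0 0 0 0;0 0 0 0"

```text
t: 66.92
eef_pos: [0.4612, -0.2827, 0.0074]
tool_rot: [0.0, 0.999, 0.038, 0.0]
contact_force: [-0.1, -1.3, -0.4]
gripper_width: 0.516
grasp_force: 0.0
```

Call:
carry_out:
  rows: "0 0 0 0;0 0 0 0;0 0 0 0;0 0 0 0;0 0 0 0;0 0 0 0"
  claw: 10

```text
t: 67.68
eef_pos: [0.4611, -0.2826, 0.0074]
tool_rot: [0.0, 0.999, 0.038, 0.0]
contact_force: [-1.5, 0.9, 6.1]
gripper_width: 0.167
grasp_force: 48.7
```

Call:
carry_out:
  rows: "0 0 15 0;0 0 40 0;0 0 50 0;29.5 50.4 0 0;29.5 50.4 0 0;29.5 50.4 0 0;29.5 50.4 0 0;29.5 50.4 0 0;0 0 0 0;0 0 0 0"

```text
t: 68.92
eef_pos: [0.6081, -0.0309, 0.1123]
tool_rot: [0.0, 0.999, 0.038, -0.0]
contact_force: [-0.6, -0.3, -1.5]
gripper_width: 0.162
grasp_force: 49.1
```

Call:
carry_out:
  rows: "0 0 -15 0;0 0 -10 0;0 0 0 0;0 0 0 0;0 0 0 0"

```text
t: 69.55
eef_pos: [0.6088, -0.0305, 0.0875]
tool_rot: [-0.0, 0.999, 0.038, 0.0]
contact_force: [0.2, -0.2, -0.9]
gripper_width: 0.166
grasp_force: 49.1
```

Call:
carry_out:
  rows: "0 -0.2 -6 0;0 0 -3 0;0 0 -2 0;0 0 -2 0;0 0 -2 0;0 0 0 0;0 0 0 0"

```text
t: 70.42
eef_pos: [0.6085, -0.0308, 0.0722]
tool_rot: [0.0, 0.999, 0.038, 0.0]
contact_force: [-0.1, 0.0, -0.8]
gripper_width: 0.164
grasp_force: 49.1
```

Call:
carry_out:
  rows: "0 0 -5 0;0 0 -5 0;0 0 -5 0;0 0 -4 0;0 0 -4 0;0 0 -3 0;0 0 -2 0;0 0 -1.5 0;0 0 -0.8 0;0 0 0 0"

```text
t: 71.68
eef_pos: [0.6085, -0.0308, 0.0418]
tool_rot: [0.0, 0.999, 0.038, 0.0]
contact_force: [-0.2, 0.9, -0.3]
gripper_width: 0.16
grasp_force: 49.1
```

Call:
carry_out:
  rows: "0 0 0 0;0 0 0 0;0 0 0 0;0 0 30 0;0 0 45 0;-37 -50 0 0;-37 -50 0 0;-37 -50 0 0;0 0 0 0;0 0 0 0"
  claw: 44

```text
t: 72.92
eef_pos: [0.498, -0.1804, 0.1171]
tool_rot: [-0.0, 0.999, 0.037, 0.001]
contact_force: [1.2, 0.1, 1.0]
gripper_width: 0.513
grasp_force: 0.0
```

```bash
python3 sp.py
```

```text
[ 0.49795693 -0.18041201  0.11712464]
scene pin [ 455.2 -101.7] 16
scene pin [ 389.6 -287.7] 35
scene pin [ 425.7 -285.3] 34
scene seat 1 [115, 102, 158]
scene seat 2 [108, 109, 164]
scene seat 3 [104, 115, 162]
scene seat 4 [94, 91, 118]
top pin [ 550.6 -254.8] 27
top seat 1 [147, 147, 145]
top seat 2 [148, 147, 144]
top seat 3 [146, 147, 145]
top seat 4 [23, 31, 67]
```

Call:
carry_out:
  rows: "-24 -35 0 0;-24 -35 0 0;-24 -35 0 0;0 0 -40 0;0 0 -33 0;0 0 0 0;0 0 0 0;0 0 0 0"

```text
t: 74.12
eef_pos: [0.4268, -0.286, 0.0452]
tool_rot: [0.001, 0.999, 0.038, 0.001]
contact_force: [0.3, 0.1, -0.1]
gripper_width: 0.517
grasp_force: 0.0
```

Call:
carry_out:
  rows: "-0.7 0.5 0 0;0 0 -12 0;0 0 -12 0;0 0 -8 0;0 0 -4 0;0 0 -1 0;0 0 0 0;0 0 0 0"

```text
t: 75.12
eef_pos: [0.425, -0.2854, 0.0071]
tool_rot: [0.0, 0.999, 0.038, 0.0]
contact_force: [0.2, -0.2, 0.2]
gripper_width: 0.519
grasp_force: 0.0
```

Call:
carry_out:
  rows: "0 0 0 0;0 0 0 0;0 0 0 0;0 0 0 0;0 0 0 0;0 0 0 0"
  claw: 10

```text
t: 75.88
eef_pos: [0.4249, -0.2854, 0.0071]
tool_rot: [0.0, 0.999, 0.038, 0.0]
contact_force: [-1.3, 0.9, 5.1]
gripper_width: 0.162
grasp_force: 48.7
```

Call:
carry_out:
  rows: "0 0 15 0;0 0 40 0;0 0 50 0;35.6 39.3 0 0;35.6 39.3 0 0;35.6 39.3 0 0;35.6 39.3 0 0;35.6 39.3 0 0;0 0 0 0;0 0 0 0"

```text
t: 77.12
eef_pos: [0.6023, -0.0891, 0.1119]
tool_rot: [0.0, 0.999, 0.038, -0.0]
contact_force: [0.1, -1.1, -0.3]
gripper_width: 0.163
grasp_force: 48.9
```

Call:
carry_out:
  rows: "0 0 -15 0;0 0 -10 0;0 0 0 0;0 0 0 0;0 0 0 0"

```text
t: 77.75
eef_pos: [0.6031, -0.0888, 0.0872]
tool_rot: [0.0, 0.999, 0.038, 0.0]
contact_force: [-0.9, 0.4, -1.1]
gripper_width: 0.165
grasp_force: 48.9
```

Call:
carry_out:
  rows: "0 0 -6 0;0 0 -3 0;0 0 -2 0;0 0 -2 0;0 0 -2 0;0 0 0 0;0 0 0 0"

```text
t: 78.62
eef_pos: [0.6028, -0.0887, 0.0719]
tool_rot: [0.0, 0.999, 0.038, 0.0]
contact_force: [0.2, -0.3, -1.9]
gripper_width: 0.165
grasp_force: 48.9
```

Call:
carry_out:
  rows: "0 0 -5 0;0 0 -5 0;0 0 -5 0;0 0 -4 0;0 0 -4 0;0 0 -3 0;0 0 -2 0;0 0 -1.5 0;0 0 -0.9 0;0 0 0 0"

```text
t: 79.88
eef_pos: [0.6028, -0.0887, 0.0414]
tool_rot: [0.0, 0.999, 0.038, 0.0]
contact_force: [0.5, -0.6, -0.1]
gripper_width: 0.163
grasp_force: 48.9
```

Call:
carry_out:
  rows: "0 0 0 0;0 0 0 0;0 0 0 0;0 0 30 0;0 0 45 0;-40 10 0 0;-40 10 0 0;-40 10 0 0;0 0 0 0;0 0 0 0"
  claw: 44

```text
t: 81.12
eef_pos: [0.4837, -0.0589, 0.1169]
tool_rot: [0.0, 0.999, 0.038, 0.001]
contact_force: [0.5, -0.4, -0.2]
gripper_width: 0.515
grasp_force: 0.0
```

```bash
python3 sp.py
python3 - <<'E'
from h import *
ims=[]
for n in("scene","top"):
    c=avg(n,4); im=c["img"]; g=im.mean(2)
    q=proj(c,(.599,-.1455,.07)); k=q.round().astype(int)
    print(n,q,g[k[1]-9:k[1]+10,k[0]-9:k[0]+10].round().astype(int).tolist() if n=="top" else "")
    q=proj(c,(.613,-.03,.07)).astype(int)
    ims.append(cv2.resize(im[q[1]-48:q[1]+48,q[0]-64:q[0]+64].astype(np.uint8),(400,300),interpolation=cv2.INTER_CUBIC))
    pl=dict(scene=(215,165),top=(175,125))[n]
    w=soft(g,150 if n=="scene" else 120,200 if n=="scene" else 160)*region(c,(.599,-.1455,.07),6 if n=="scene" else 6)
    for p,a in blobs(w,10,200): print(p.round(1),round(a),"at z70",np.round(at(c,p,.070)*1000,1),"z66",np.round(at(c,p,.066)*1000,1))
cv2.imwrite("pics/fin.png",np.hstack(ims))
E
```

```text
[ 0.48371627 -0.05893938  0.11689773]
scene pin [ 455.1 -101.7] 17
scene pin [ 389.6 -287.7] 34
scene seat 1 [116, 106, 156]
scene seat 2 [114, 107, 163]
scene seat 3 [106, 114, 158]
scene seat 4 [105, 125, 166]
top pin [ 479.2 -158.6] 62
top pin [ 389.2 -287.4] 26
top seat 1 [147, 147, 144]
top seat 2 [148, 147, 144]
top seat 3 [145, 146, 144]
top seat 4 [144, 145, 144]
scene [233.86916143 251.4434365 ] 
[233.8 249.2] 75 at z70 [ 595.3 -141.8   70. ] z66 [ 593.9 -140.6   66. ]
top [314.72254239 169.35508747] [[182, 182, 182, 182, 182, 182, 182, 182, 182, 182, 182, 182, 182, 182, 182, 181, 181, 182, 177], [183, 182, 183, 182, 182, 182, 182, 182, 181, 181, 181, 181, 181, 181, 181, 181, 182, 181, 176], [184, 183, 183, 184, 181, 168, 164, 164, 165, 167, 174, 173, 181, 181, 181, 181, 181, 181, 175], [183, 183, 181, 166, 160, 124, 108, 110, 115, 119, 145, 144, 172, 182, 182, 182, 183, 182, 176], [183, 182, 170, 112, 107, 102, 101, 100, 101, 107, 103, 108, 138, 172, 182, 182, 182, 183, 176], [181, 170, 139, 101, 102, 103, 117, 131, 135, 138, 122, 108, 108, 139, 172, 182, 182, 181, 172], [1
[... 581 characters left out ...]
, 76, 81, 111, 155, 178, 180, 181, 181, 179, 163, 129, 105, 111, 149, 185, 179, 127], [69, 70, 70, 72, 89, 124, 161, 170, 175, 173, 161, 124, 105, 107, 127, 177, 186, 180, 119], [72, 72, 73, 73, 77, 94, 118, 132, 145, 139, 115, 106, 105, 112, 149, 184, 185, 178, 103], [75, 74, 74, 75, 77, 88, 100, 105, 106, 106, 106, 106, 110, 140, 173, 185, 185, 178, 107], [76, 76, 76, 77, 77, 78, 85, 99, 107, 107, 109, 130, 151, 174, 186, 186, 185, 174, 114], [77, 78, 78, 78, 78, 78, 77, 91, 120, 120, 127, 169, 185, 185, 185, 185, 183, 163, 116], [78, 78, 80, 80, 80, 81, 81, 89, 138, 158, 163, 185, 185, 185, 185, 185, 183, 163, 113]]
[314.2 169.4] 62 at z70 [ 598.7 -144.2   70. ] z66 [ 599.3 -144.6   66. ]
```

View pics/fin.png

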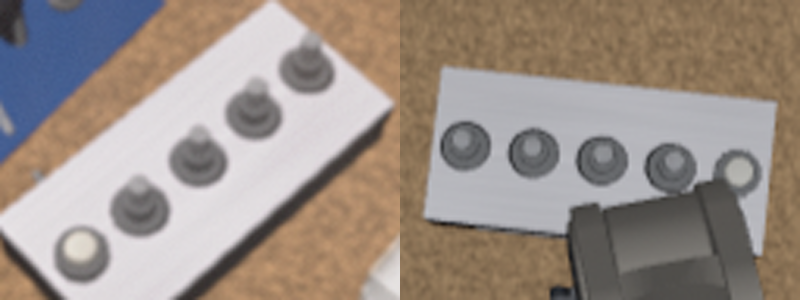

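All four seats show a pinned base in both views, and the button cap is clear at (80,248) scene crop and (738,172) top crop. Now I press the button with the fingers closed.

Call:
carry_out:
  rows: "38 -28.5 0 0;38 -28.5 0 0;38.5 -28.5 0 0;0 0 0 0;0 0 -30 0;0 0 -20 0;0 0 -6 0;0 0 0 0;0 0 0 0;0 0 0 0"
  claw: 0

```text
t: 82.98
eef_pos: [0.5979, -0.1443, 0.0613]
tool_rot: [0.0, 0.999, 0.038, 0.001]
contact_force: [0.8, 0.1, 0.2]
gripper_width: -0.001
grasp_force: 0.0
```

Call:
carry_out:
  rows: "0 0 -3 0;0 0 -3 0;0 0 -3 0;0 0 -2 0;0 0 -2 0;0 0 0 0"

```text
t: 83.72
eef_pos: [0.5971, -0.1442, 0.0472]
tool_rot: [-0.0, 0.999, 0.038, -0.0]
contact_force: [-0.2, 0.8, -0.1]
gripper_width: 0.002
grasp_force: 0.0
```

Call:
carry_out:
  rows: "0 0 -1.5 0;0 0 -1.5 0;0 0 -1.5 0;0 0 0 0"

```text
t: 84.22
eef_pos: [0.5971, -0.1442, 0.0427]
tool_rot: [-0.0, 0.999, 0.038, -0.0]
contact_force: [-0.2, 0.5, -0.4]
gripper_width: -0.003
grasp_force: 0.0
```

Call:
carry_out:
  rows: "0 0 -1.5 0;0 0 -1.5 0;0 0 -1.5 0;0 0 0 0"

```text
t: 84.72
eef_pos: [0.5974, -0.1443, 0.0385]
tool_rot: [0.0, 0.999, 0.038, 0.0]
contact_force: [-0.9, 0.0, 2.8]
gripper_width: -0.001
grasp_force: 1.4
```

Call:
carry_out:
  rows: "0 0 -1.5 0;0 0 -1.5 0;0 0 0 0"

```text
t: 85.1
eef_pos: [0.5974, -0.1442, 0.0355]
tool_rot: [0.0, 0.999, 0.038, 0.0]
contact_force: [-0.9, 0.4, 4.1]
gripper_width: 0.0
grasp_force: 2.3
```

Call:
carry_out:
  rows: "0 0 -1.5 0;0 0 -1 0;0 0 -0.7 0;0 0 0 0"

```text
t: 85.6
eef_pos: [0.5975, -0.1443, 0.0348]
tool_rot: [0.001, 0.999, 0.038, 0.0]
contact_force: [-8.5, 0.6, 24.3]
gripper_width: -0.001
grasp_force: 12.2
```

Force rose to 24 N at the hard stop, so the button is fully down. Now I release it and retreat.

Call:
carry_out:
  rows: "0 0 4 0;0 0 15 0;0 0 40 0;0 0 30 0;-40 -20 0 0;-40 -20 0 0;-40 -20 0 0;0 0 0 0;0 0 0 0"

```text
t: 86.72
eef_pos: [0.478, -0.204, 0.1217]
tool_rot: [0.0, 0.999, 0.038, 0.001]
contact_force: [-0.4, -0.3, -0.1]
gripper_width: -0.002
grasp_force: 0.0
```

Run:
```python
from h import *
print(get_obs()["eef_pos"],get_obs()["contact_force"])
c=avg("scene",4); im=c["img"]; q=proj(c,(.613,-.02,.07)).astype(int)
cv2.imwrite("pics/end.png",cv2.resize(im[q[1]-60:q[1]+65,q[0]-75:q[0]+75].astype(np.uint8),None,fx=4.6,fy=4.6,interpolation=cv2.INTER_CUBIC))
g=im.mean(2); w=soft(g,150,200)*region(c,(.599,-.1455,.07),6)
print([(p.round(1),round(a)) for p,a in blobs(w,10,200)])
for i,s in enumerate([(.6226,.0854),(.6165,.0276),(.6109,-.0301),(.6051,-.0878)]):
    w=soft(im[...,0],120,150)*region(c,(*s,.095),5); w[:]=w
    print(i+1,[(p.round(1),round(a)) for p,a in blobs(w,5,120)], proj(c,(*s,.098)).round(1))
```

```text
[ 0.47802606 -0.20398168  0.12169896] [-0.3684448  -0.27279002 -0.07622695]
[(array([233.8, 249.2]), 75)]
1 [(array([306.9, 183. ]), 65)] [308.8 183.7]
2 [(array([289.4, 196.6]), 82)] [291.1 198.2]
3 [(array([271.4, 212.2]), 74)] [272.8 213.5]
4 [(array([252.4, 228.2]), 73)] [253.5 229.5]
```

View pics/end.png

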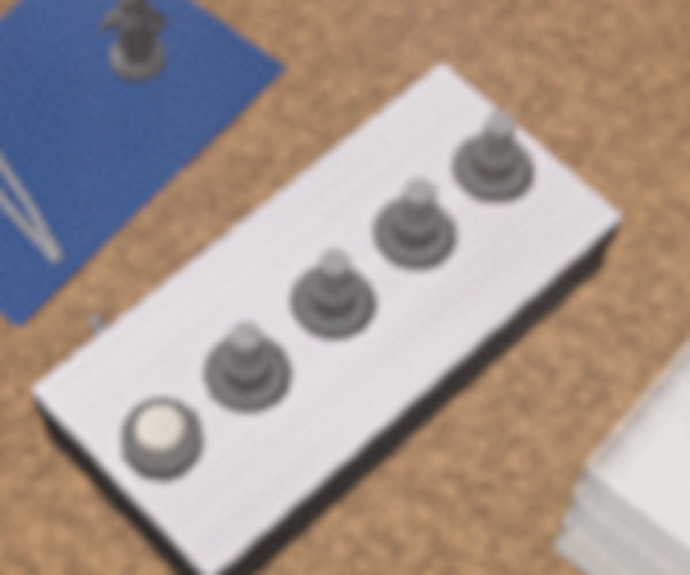

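All four bases are flat and pinned alike, with pin heads near (500,125), (420,190), (335,262) and (247,337). The button cap, near (158,427), is back at its released position (its centroid is unchanged), and the figurine and tweezers are undisturbed.

```bash
python3 -c "
from station import *
print(hand_in())"
```

```text
the job is handed in; nothing more can be done
None
```

The job is handed in: all four bases are in their own seats, flat, hub up and pinned home, and the start button was pressed to its stop and sprang back; the verdict was not shown to me.

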